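Leak-test the last manifold and clear the catch tray

TASK

Lay the untested brass manifold on the test station's bed, lengthways between jaw and port, and pump the clamp trigger until the jaw holds it tight against the port seal; then press the green test button fully, and after that press the red release so that the jaw springs fully back. Put that manifold and every tested one from the catch tray into the blue tote, all lying inside it, the tote left upright; the catch tray ends empty and the jar, wrench and tape roll stay where they are.

Things in the scene. Friction and masses are not known exactly. Their poses are not given: they have to be found in the camera images.
- station: The fixed leak-test station, 410 x 76 mm, lying across the bench at a yaw near -pi/2. Its x axis is the clamp axis, from trigger and grip through the jaw INTO the port face; z up. A flat aluminium bed, 56 mm wide, top 12 mm above the bench, lies in front of the port with nothing to guide a part sideways. Port block: 62 mm wide, 60 mm high; the blue tester box stands right behind it.
- port (a point): Centre of the black rubber seal on the flat upright port face, 29 mm above the bench, 17 mm above the bed: a manifold lying home on the bed has its centre 42 mm before it, level with it. Same axes as station (x into the port). With the jaw fully back the jaw pad's face is 117 mm from the port face.
- jaw (a joint): Travel of the orange ratchet jaw towards the port, m: 0 = fully back (open), at most 0.056. One full squeeze of the trigger advances it by one tooth, 8 mm (it overshoots by about 3 mm and settles back as the trigger comes back); a holding pawl keeps it there. When the release is pressed a spring of about 4 N draws it all the way back to 0 within about a second.
- jaw_pad (a joint): How far the sprung rubber pad on the front of the jaw is pushed back into the jaw, m: 0 = pressing on nothing, up to 0.016. Spring: 2 N at 0 plus 0.8 N per mm. It rises once the part is home against the port and the jaw is pumped on. 2.5 mm or more is a tight clamp.
- pad_face (a point): Centre of the front face of the black rubber jaw pad (38 mm wide, 32 mm high), which pushes the part towards the port. Axes as station.
- grip (a point): Centre of the fixed black upright grip of the clamp: 22 mm along the clamp axis, 26 mm across it, top 30 mm above this point (120 mm above the bench), foot on the clamp body's top, which is 62 mm above the bench. Axes as station.
- trigger_mid (a point): Centre of the orange upright trigger plate, which stands behind the grip (away from the port): 12 mm thick along the clamp axis, 26 mm across, 52 mm high (from 66 to 118 mm above the bench). At rest its centre is 37 mm behind the grip's centre, so grip and trigger measure 54 mm over their outer faces, 39 mm when squeezed fully. It slides straight towards the grip (along the station's +x).
- trigger (a joint): Trigger travel towards the grip, m: 0 at rest, 0.015 fully squeezed; springs back by itself. Needs about 5 N at rest, up to 20 N with the part clamped. Only a (nearly) full squeeze catches the next tooth, and it must come back to 0 before the next.
- release_top (a point): Centre of the top of the round red release button (26 mm diameter) on the clamp body between grip and jaw, about 76 mm above the bench, 50 mm from the grip's centre towards the port. Pressed straight down.
- release (a joint): Release button travel down, m: 0 at rest, 0.008 fully down (about 7 N). Pushed at least 6 mm down it lifts the pawls off the teeth, and the jaw is free to spring back; it springs up by itself.
- test_top (a point): Centre of the top of the round green test button (26 mm diameter, in a black collar) on the blue tester box beyond the port, about 76 mm above the bench. Pressed straight down.
- test (a joint): Test button travel down, m: 0 at rest, 0.006 fully down (5 N); springs up by itself. Pressing it to at least 4 mm runs the leak test.
- m0_center (a point): Centre of the untested brass manifold, which lies by itself on the bench. A brass bar 84 mm long (own x axis) with a square body 60 mm long, 34 x 34 mm, and round ends of 30 mm diameter; 0.28 to 0.46 kg. Lying on any of its four sides this point is 17 mm above what it lies on.
- tray: Steel catch tray, fixed, 240 mm (own x) by 270 mm (own y), 16 mm high, walls and floor 4 mm thick. Origin: centre of its underside, z up. It stands to the left or right of the bench front; the tote stands on the other side.
- tote: Blue open plastic tote, loose (1.2 kg), 210 mm (own x) by 280 mm (own y), 60 mm high, walls and floor 5 mm thick. Origin: centre of its underside, z up.
- sealant: Bystander: closed jar of sealant, 56 mm diameter, 90 mm tall. Origin: centre of its underside.
- wrench: Bystander: steel wrench, 170 mm long, lying on the bench. Origin: middle of its underside.
- tape_roll: Bystander: white roll of thread tape, 60 mm diameter, 19 mm high, lying beyond the station. Origin: centre of its underside.
- m1_center (a point): Centre of an already tested brass manifold in the catch tray, same shape and size as the untested one (84 mm along its own x, 34 x 34 mm body); absent (None) in some starts.
- m2_center (a point): Centre of an already tested brass manifold in the catch tray, same shape and size as the untested one (84 mm along its own x, 34 x 34 mm body); absent (None) in some starts.
- m3_center (a point): Centre of an already tested brass manifold in the catch tray, same shape and size as the untested one (84 mm along its own x, 34 x 34 mm body); absent (None) in some starts.
- m4_center (a point): Centre of an already tested brass manifold in the catch tray, same shape and size as the untested one (84 mm along its own x, 34 x 34 mm body); absent (None) in some starts.
There are look-alikes about, which are no part of the job. What is shaped like the part that bears m2_center but purple or white is not meant. Leave any pink look-alike of the part that bears m0_center alone.

How it is judged:
On the way, in this order (a step that is already met when the one before it is completed fails the run):
1. the untested manifold is home against the port and the jaw is pumped tight on it (value of joint jaw_pad above 0.0025 m and x of m0_center in the frame of port between -0.046 and -0.038 m and y of m0_center in the frame of port between -0.01 and 0.01 m and z of m0_center in the frame of port between -0.006 and 0.006 m and angle between the x axis of m0_center and the x axis of port, either way round below 0.2 rad), for 0.3 s.
2. the test button is pressed while the manifold is clamped (all of step 1 and value of joint test above 0.004 m), for 0.05 s.
3. the release has been pressed and the jaw has sprung fully back (value of joint jaw below 0.004 m), for 0.2 s.
At the end, for the whole second after the job is handed in: Every manifold present (the just-tested one and all from the catch tray) lies within the tote's walls with its centre no more than 75 mm above the tote's underside; the tote is upright and at rest; the jaw is fully back (within 4 mm) and trigger and both buttons are up (x of m0_center in the frame of tote between -0.1 and 0.1 m and y of m0_center in the frame of tote between -0.135 and 0.135 m and z of m0_center in the frame of tote between 0 and 0.075 m and x of m1_center in the frame of tote between -0.1 and 0.1 m and y of m1_center in the frame of tote between -0.135 and 0.135 m and z of m1_center in the frame of tote between 0 and 0.075 m and x of m2_center in the frame of tote between -0.1 and 0.1 m and y of m2_center in the frame of tote between -0.135 and 0.135 m and z of m2_center in the frame of tote between 0 and 0.075 m and x of m3_center in the frame of tote between -0.1 and 0.1 m and y of m3_center in the frame of tote between -0.135 and 0.135 m and z of m3_center in the frame of tote between 0 and 0.075 m and x of m4_center in the frame of tote between -0.1 and 0.1 m and y of m4_center in the frame of tote between -0.135 and 0.135 m and z of m4_center in the frame of tote between 0 and 0.075 m and value of joint jaw below 0.004 m and value of joint each of trigger, release below 0.003 m and value of joint test below 0.002 m and angle between tote's own z axis and vertical below 0.1 rad and linear speed of tote below 0.02 m/s); the robot touches nothing.
It fails at once if the jar is moved more than 5 cm (distance of sealant from where it was at the start of the episode above 0.05 m).
It fails at once if the wrench is moved more than 5 cm (distance of wrench from where it was at the start of the episode above 0.05 m).
It fails at once if the tape roll is moved more than 5 cm (distance of tape_roll from where it was at the start of the episode above 0.05 m).
Of m1, m2, m3, m4 only 2 to 4 are there at a start; the rules pass over those that are not, and their reading is None.
At some moment in a run one of m1, m2, m3, m4 may be knocked a few centimetres aside while the robot is not near it.
Once in a run the grip may slacken for a moment while it holds something.
It also fails if it takes over 210 s, if anything falls off the work surface, if the arm or the gripper's body presses on something with over 40 N, if the wrist force passes 120 N, or if a joint passes its speed limit or range.

ROBOT

A 6-joint arm with a two-finger parallel gripper is mounted at the origin on the work surface. World frame = base frame: x ahead of the robot, y to its left, z up, the work surface at z = 0. Lengths are in m, angles in rad, forces in N, time in s.
With the tool pointing down it reaches from about 0.425 to 0.95 m from the base axis. Payload 3.5 kg.
Tool frame: the origin (TCP) lies midway between the tips of the shut fingers; the grasp point (between the pads) lies 19 mm behind it; z points along the fingers, y is the line along which they close (so a half turn about z gives the same grasp; the last joint's range is limited). The gripper opens to 85 mm and grips with 20 to 120 N. Pads are 22 mm wide; open, the fingers measure 114 mm over their backs; the gripper's body (76 mm by 85 mm) begins 54 mm behind the grasp point. The pads swing forward as they close: fully open they stand 13 mm farther back than shut.
Start: joints at [1.014, 0.286, 1.577, -0, 1.279, -0.15], TCP at [0.267, 0.62, 0.205] pointing down, gripper open.
Joint ranges: [-2.77, 2.77], [-0.9, 2.22], [0.21, 2.48], [-1.53, 4.67], [0.24, 2.81], [-2.84, 2.84]. Speed limits (rad/s): [2.79, 2.79, 3.14, 3.14, 3.14, 3.14].

INTERFACE

Orientations are given as a unit quaternion [x, y, z, w].
In Python, from plant import * gives the robot as it stands.
- The arm moves only by the tool move_arm, never from a script. Its argument "moves" is a list of rows, each a list of 3 entries, a list of its own where there are three numbers: the opening, from 0 (shut) to 1 (fully open), then the shift along the tool's x, y, z in m, then the turn, a rotation vector about the tool's x, y, z in rad. A call has exactly 10 rows; each row shifts and turns the commanded pose from where the row before left it, along the tool's axes as they then stand; what a row does not reach is not made up. A row lasts 1/12 s, in which the tool goes at most 41.7 mm and 7.16 degrees, less where a joint would pass 70% of its speed; a pose out of reach is approached as far as the arm can. A call is refused whole if a number of a shift passes 0.0417 or a number of a turn 0.125, either way. A call with a gripper value outside its range is refused whole. The fingers move at their own pace and stop on an object; "grip_force" is the grip in N (left out, the last holds). Time passes only in rows, so rows that do not move let the fingers close, or fill a call up. It gives the time, the measured TCP pose, the force, the opening and the grip force at its end, in the units of the state.
- get_state(): the state, without advancing time (a new reading comes with each control period).
- read_camera(name): name is "scene" or "top" or "wrist"; returns the picture (480x640x3 uint8, red, green, blue); there is no depth.
- camera_params(name): a dict with "fx", "fy", "cx", "cy" (pixels), "rvec" (rotation vector, rad) and "tvec" (3), from world to camera coordinates, as OpenCV has them; the wrist camera has in their place "tool_from_camera" (4x4, takes a point from camera to tool coordinates, whose origin is the TCP and whose axes are the flange's). Camera axes: x right, y down, z forward; pixel columns grow to the right and rows downward; lengths in m; the calibration is good to about 2 mm. A picture is of the moment at which its call begins: read the wrist's pose just before it. camera_params takes no time and is no camera call.
- sign_off(): hands the job in; it is judged then, once.
The state is a dict: "time": time; "qpos": joint angles; "dq": joint speeds; "joint_efforts": joint torques, N m; "eef_pos": TCP position; "tcp_rot": TCP orientation; "contact_force": force on the tool from outside, world axes, zero at the start; "wrist_torque": the same for the moment, N m; "opening": opening from 0.0 (shut) to 1.0 (fully open); "finger_force": force on a finger pad.
Only numpy, scipy, OpenCV 4.12 (cv2) and the standard library are available. Lean on these libraries where they do the work, as an engineer would, in place of code of your own. Each camera call takes 0.05 s, during which the arm holds its last target. There are 200 camera calls.

## Working session

There is one attempt and no reset: what is moved stays moved. The work goes in short steps, Python scripts to look and compute and a tool call to move; the robot and the scene stay as the last step left them, time stands still between calls to the robot, and variables do not carry over. Pictures are saved under pics/ and viewed, at most 14 in all, crops included, and the job is handed in when it is done.

Besides the shell and the picture viewer there is one more tool, called after "Request:" in YAML: its name, and indented under it one key for each argument. move_arm: Moves the arm, as the interface text tells. Its arguments: {"type":"object","properties":{"moves":{"type":"array"},"grip_force":{"type":"number"}},"required":["moves"]}

```bash
mkdir -p pics
cat > h.py <<'E'
from plant import *
import numpy as np, cv2
from scipy.spatial.transform import Rotation as R
def snap(n,f):
    im=read_camera(n); cv2.imwrite('pics/'+f+'.png',im[:,:,::-1]); return im
def ray(n,uv,z,st=None):
    p=camera_params(n); d=np.array([(uv[0]-p['cx'])/p['fx'],(uv[1]-p['cy'])/p['fy'],1.])
    if n=='wrist':
        T=np.array(p['tool_from_camera']); Rt=R.from_quat(st['tcp_rot']).as_matrix()
        o=Rt@T[:3,3]+st['eef_pos']; d=Rt@T[:3,:3]@d
    else:
        M=R.from_rotvec(p['rvec']).as_matrix(); o=-M.T@p['tvec']; d=M.T@d
    return o+d*(z-o[2])/d[2]
E
python3 - <<'E'
from h import *
for n in('top','scene'): snap(n,n+'0')
for n in('top','scene'):
    p=camera_params(n);M=R.from_rotvec(p['rvec']).as_matrix();print(n,p,-M.T@p['tvec'])
print(camera_params('wrist'));print(get_state())
E
```

```text
top {'fx': 453.9528556897485, 'fy': 453.9528556897485, 'cx': 313.8839765977558, 'cy': 246.97977518764162, 'rvec': array([ 2.15682732, -2.18530439,  0.10461391]), 'tvec': array([0.03415578, 0.54786404, 1.24090683])} [0.42521279 0.02659438 1.28827722]
scene {'fx': 541.9952914617163, 'fy': 541.9952914617163, 'cx': 317.95013827327165, 'cy': 242.25994490713222, 'rvec': array([ 0.69578111,  2.50452148, -1.24498895]), 'tvec': array([ 0.46332447, -0.09532316,  1.65652889])} [1.13248878 0.92714904 0.90868467]
{'fx': 419.8858856555665, 'fy': 419.8858856555665, 'cx': 317.5491639482052, 'cy': 236.8221963807384, 'tool_from_camera': array([[ 2.71313002e-05, -9.45837063e-01, -3.24641725e-01,
         8.41957895e-02],
       [ 9.99999941e-01, -8.54309443e-05,  3.32474367e-04,
         5.78987158e-04],
       [-3.42201028e-04, -3.24641715e-01,  9.45837005e-01,
        -1.69089508e-01],
       [ 0.00000000e+00,  0.00000000e+00,  0.00000000e+00,
         1.00000000e+00]])}
{'time': 0.1, 'qpos': array([ 1.01401999e+00,  2.87117373e-01,  1.57804086e+00,  6.25384680e-06,
        1.27858349e+00, -1.49995850e-01]), 'dq': array([ 6.67772591e-04, -1.33349063e-03, -3.79205047e-03,  1.70829770e-05,
       -2.26946287e-04, -2.80314909e-04]), 'joint_efforts': array([ 1.69904637e-03, -4.07291973e+01, -2.93700778e+01, -5.04794320e-05,
        3.34915094e-03,  1.21601963e-05]), 'eef_pos': array([0.26668802, 0.61937475, 0.20335313]), 'tcp_rot': array([ 2.01991617e-01,  9.79386661e-01, -1.00709730e-03, -3.74679075e-04]), 'contact_force': array([-0.47839933, -0.20926128,  0.09908466]), 'wrist_torque': array([-0.00775764,  0.03999477,  0.0220165 ]), 'finger_force': 0.0, 'opening': 0.9996262567437156}
```

View pics/top0.png

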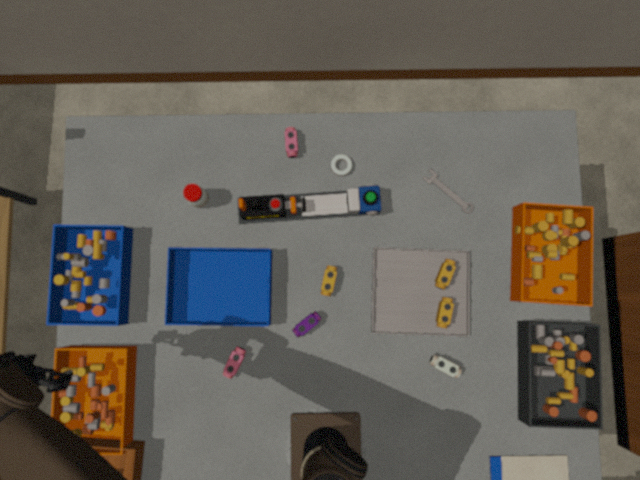

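View pics/scene0.png

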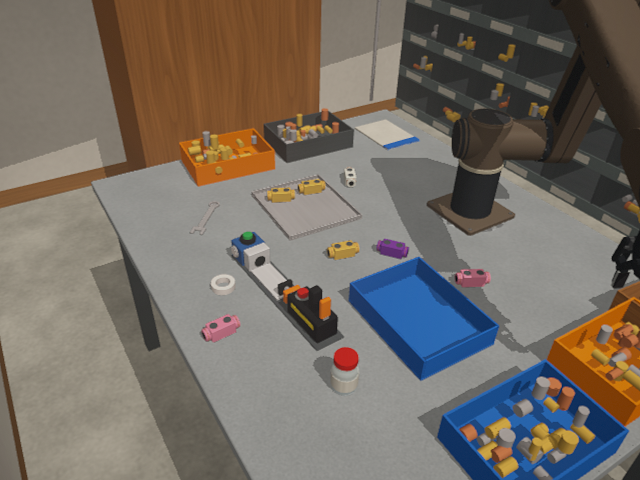

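The top view shows m0 (yellow) near (329,280). The tray has two manifolds, near (446,273) and (445,312). The empty tote is centred near (220,286). The station has its trigger at (242,204), release at (275,204) and test button at (370,197). The jar is at (193,193).

Run:
```python
from h import *
im=cv2.imread('pics/top0.png'); hsv=cv2.cvtColor(im,cv2.COLOR_BGR2HSV)
def blobs(lo,hi,box,z,name,minA=15):
    m=cv2.inRange(hsv,np.array(lo),np.array(hi)); k=np.zeros_like(m); x0,y0,x1,y1=box; k[y0:y1,x0:x1]=255; m&=k
    for c in cv2.findContours(m,cv2.RETR_EXTERNAL,cv2.CHAIN_APPROX_NONE)[0]:
        A=cv2.contourArea(c)
        if A<minA: continue
        r=cv2.minAreaRect(c); P=np.array([ray('top',q,z)[:2] for q in cv2.boxPoints(r)])
        e=[P[1]-P[0],P[2]-P[1]]; L=max(e,key=np.linalg.norm)
        print(name,A,np.round(r[0],1),'xyz',np.round(P.mean(0),4),'size',np.round([np.linalg.norm(v) for v in e],3),'yaw',round(np.degrees(np.arctan2(L[1],L[0])),1))
blobs((15,100,100),(32,255,255),(310,255,470,340),.025,'man')
blobs((15,100,100),(32,255,255),(310,255,470,340),.034,'man')
blobs((0,150,90),(8,255,255),(262,190,288,220),.076,'rel')
blobs((0,150,90),(8,255,255),(175,180,210,215),.09,'jar')
blobs((45,100,50),(80,255,255),(350,180,390,215),.076,'test')
blobs((5,120,90),(22,255,255),(230,185,262,225),.118,'trig')
blobs((5,120,90),(22,255,255),(282,185,310,225),.06,'jaw')
blobs((100,100,50),(125,255,255),(150,235,285,335),.06,'tote')
m=cv2.inRange(hsv,np.array((0,0,150)),np.array((180,40,255)))
blobs((0,0,170),(180,60,255),(300,185,365,222),.012,'bed')
crop=im[170:235,225:395]; cv2.imwrite('pics/c1.png',cv2.resize(crop,None,fx=4.5,fy=4.5,interpolation=cv2.INTER_CUBIC))
for q in [(376,250),(468,252),(467,334),(373,331)]: print('tray',ray('top',q,.016)[:2].round(3))
```

```text
man 379.5 [444.6 312. ] xyz [ 0.3637 -0.331 ] size [0.085 0.041] yaw -13.6
man 324.5 [328.7 280.3] xyz [ 0.455 -0.013] size [0.084 0.035] yaw -13.4
man 369.5 [445.4 273.5] xyz [ 0.4698 -0.3376] size [0.086 0.04 ] yaw -23.9
man 379.5 [444.6 312. ] xyz [ 0.3641 -0.3284] size [0.084 0.041] yaw -13.6
man 324.5 [328.7 280.3] xyz [ 0.4548 -0.0127] size [0.083 0.035] yaw -13.4
man 369.5 [445.4 273.5] xyz [ 0.4695 -0.335 ] size [0.085 0.04 ] yaw -23.9
rel 52.5 [275. 203.] xyz [0.6646 0.1307] size [0.022 0.022] yaw 179.7
jar 220.0 [192.  192.5] xyz [0.6934 0.3522] size [0.044 0.049] yaw -135.5
test 86.0 [370.  196.5] xyz [ 0.679 -0.127] size [0.027 0.03 ] yaw 178.5
trig 47.0 [241.  203.5] xyz [0.6561 0.216 ] size [0.016 0.029] yaw -179.9
jaw 77.5 [292.5 204.5] xyz [0.6629 0.0841] size [0.017 0.048] yaw -175.8
tote 7927.0 [218.2 286.4] xyz [0.4426 0.2864] size [0.21  0.286] yaw -92.1
tray [ 0.538 -0.148]
tray [ 0.529 -0.406]
tray [ 0.302 -0.393]
tray [ 0.314 -0.133]
```

View pics/c1.png

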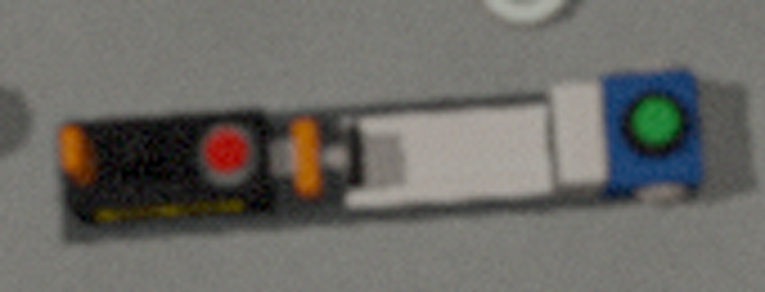

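The crop puts the clamp axis running left to right at about -86.5° yaw. The port block is near crop x 550–600 and the pad face near crop x 345. I'm moving above the station for a near view.

Request:
move_arm:
  moves:
    - [1,[-0.025,-0.021,-0.005],[0,0,0]]
    - [1,[-0.025,-0.021,-0.005],[0,0,0]]
    - [1,[-0.025,-0.021,-0.005],[0,0,0]]
    - [1,[-0.025,-0.021,-0.005],[0,0,0]]
    - [1,[-0.025,-0.021,-0.005],[0,0,0]]
    - [1,[-0.025,-0.021,-0.005],[0,0,0]]
    - [1,[-0.025,-0.021,-0.005],[0,0,0]]
    - [1,[-0.025,-0.021,-0.005],[0,0,0]]
    - [1,[-0.025,-0.021,-0.005],[0,0,0]]
    - [1,[-0.025,-0.021,-0.005],[0,0,0]]
  grip_force: 60

```text
time: 0.93
eef_pos: [0.4136, 0.3265, 0.2543]
tcp_rot: [0.202, 0.979, -0.0, -0.0]
contact_force: [-0.5, 0.2, 0.0]
opening: 0.999
finger_force: 0.0
```

Request:
move_arm:
  moves:
    - [1,[-0.025,-0.021,-0.005],[0,0,0]]
    - [1,[-0.025,-0.021,-0.005],[0,0,0]]
    - [1,[-0.025,-0.021,-0.005],[0,0,0]]
    - [1,[-0.025,-0.021,-0.005],[0,0,0]]
    - [1,[-0.025,-0.021,-0.005],[0,0,0]]
    - [1,[-0.025,-0.021,-0.005],[0,0,0]]
    - [1,[-0.025,-0.021,-0.005],[0,0,0]]
    - [1,[-0.025,-0.021,-0.005],[0,0,0]]
    - [1,[-0.025,-0.021,-0.005],[0,0,0]]
    - [1,[-0.025,-0.021,-0.005],[0,0,0]]

```text
time: 1.77
eef_pos: [0.5602, 0.0348, 0.3043]
tcp_rot: [0.202, 0.979, -0.0, -0.0]
contact_force: [0.5, -0.1, 0.3]
opening: 1.004
finger_force: 0.0
```

Request:
move_arm:
  moves:
    - [1,[0,0,0],[0,0,-0.07]]
    - [1,[0,0,0],[0,0,-0.07]]
    - [1,[0,0,0],[0,0,-0.07]]
    - [1,[0,0,0],[0,0,-0.07]]
    - [1,[0,0,0],[0,0,-0.07]]
    - [1,[0,0,0],[0,0,0]]
    - [1,[0,0,0],[0,0,0]]
    - [1,[0,0,0],[0,0,0]]
    - [1,[0,0,0],[0,0,0]]
    - [1,[0,0,0],[0,0,0]]

```text
time: 2.6
eef_pos: [0.56, 0.0364, 0.3046]
tcp_rot: [0.029, 1.0, 0.0, -0.0]
contact_force: [0.5, -0.4, 0.7]
opening: 0.999
finger_force: 0.0
```

```bash
cat >> h.py <<'E'
def phi(st):
    x=R.from_quat(st['tcp_rot']).as_matrix()[:,0]; return np.degrees(np.arctan2(x[1],x[0]))
def to(p,ph=None,st=None):
    st=st or get_state(); M=R.from_quat(st['tcp_rot']).as_matrix(); f=phi(st)
    print('at',np.round(st['eef_pos'],4),'phi',round(f,1),'t',round(st['time'],1),'op',round(st['opening'],3))
    d=np.array(p)-st['eef_pos']; print(' tool shift',np.round(M.T@d,4),'len',round(np.linalg.norm(d),3))
    if ph is not None:
        a=(ph-f+180)%360-180; print(' turn tool z',round(-np.radians(a),3)); c,s=np.cos(np.radians(ph)),np.sin(np.radians(ph))
        print(' shift after turn',np.round([d[0]*c+d[1]*s,d[0]*s-d[1]*c,-d[2]],4))
E
python3 - <<'E'
from h import *
st=get_state(); im=snap('wrist','w1'); print(st['eef_pos'],phi(st),st['qpos'],st['time'],R.from_quat(st['tcp_rot']).as_matrix()[:,2])
E
```

```text
[0.56000124 0.03640058 0.30455509] 176.7096302460381 [-1.15878216e-01 -2.60375087e-02  1.74092713e+00  1.20141279e-05
  1.42684239e+00 -1.62924848e+00] 2.6 [-1.37051446e-04  2.79228804e-05 -9.99999990e-01]
```

View pics/w1.png

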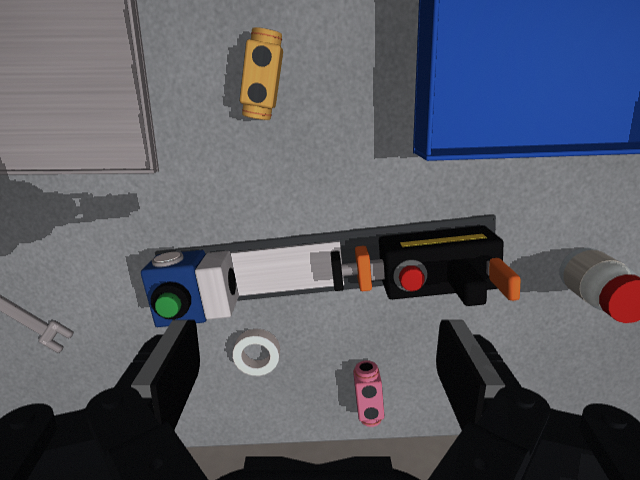

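The wrist view shows m0 at (262,73), the test button at (168,305), release at (410,277) and trigger at (504,278). The bed spans x 232–342, with the port face edge near x 232.

```bash
cat > m1.py <<'E'
from h import *
def blob(im,lo,hi,box,st,z,name,minA=40):
    hsv=cv2.cvtColor(im,cv2.COLOR_RGB2HSV); m=cv2.inRange(hsv,np.array(lo),np.array(hi)); k=np.zeros_like(m); x0,y0,x1,y1=box; k[y0:y1,x0:x1]=255; m&=k
    out=[]
    for c in cv2.findContours(m,cv2.RETR_EXTERNAL,cv2.CHAIN_APPROX_NONE)[0]:
        A=cv2.contourArea(c)
        if A<minA: continue
        r=cv2.minAreaRect(c); P=np.array([ray('wrist',q,z,st)[:2] for q in cv2.boxPoints(r)])
        e=[P[1]-P[0],P[2]-P[1]]; L=max(e,key=np.linalg.norm)
        print(name,A,np.round(r[0],1),'xy',np.round(P.mean(0),4),'size',np.round([np.linalg.norm(v) for v in e],3),'yaw',round(np.degrees(np.arctan2(L[1],L[0]))%180,1)); out.append(P)
    return out
E
python3 - <<'E'
from m1 import *
st=get_state(); im=cv2.imread('pics/w1.png')[:,:,::-1].copy()
blob(im,(15,100,90),(32,255,255),(220,10,310,135),st,.025,'m0')
blob(im,(0,150,60),(6,255,255),(390,255,435,300),st,.076,'rel')
blob(im,(45,100,50),(80,255,255),(140,280,200,330),st,.076,'test')
blob(im,(6,150,90),(20,255,255),(480,250,530,305),st,.1,'trig')
blob(im,(6,150,90),(20,255,255),(345,235,380,300),st,.06,'jaw')
blob(im,(0,0,150),(180,50,255),(185,225,345,325),st,.012,'bed')
for q in [(230,255),(237,299),(343,289),(340,242)]: print('bed',q,ray('wrist',q,.012,st)[:2].round(4))
print('porttop',[ray('wrist',q,.06,st)[:2].round(4) for q in [(230,253),(232,316)]])
print('seal',ray('wrist',(233,281),.029,st)[:2].round(4))
cv2.imwrite('pics/c2.png',cv2.resize(im[220:335,130:350,::-1],None,fx=3.6,fy=3.6,interpolation=cv2.INTER_CUBIC))
E
```

```text
m0 90.5 [255.8 115.9] xy [ 0.4952 -0.0225] size [0.005 0.029] yaw 76.6
m0 2629.0 [260.9  73.6] xy [ 0.4561 -0.0134] size [0.073 0.036] yaw 165.8
m0 103.0 [267.2  31.5] xy [ 0.4176 -0.0033] size [0.005 0.028] yaw 75.3
rel 453.5 [411.5 278.5] xy [0.6639 0.1289] size [0.024 0.028] yaw 1.4
test 469.5 [167.3 304.8] xy [ 0.6796 -0.1292] size [0.029 0.025] yaw 131.1
trig 435.5 [508.7 277.3] xy [0.657  0.2183] size [0.017 0.052] yaw 27.2
jaw 469.5 [363.9 268.4] xy [0.657  0.0815] size [0.013 0.051] yaw 4.5
bed 1207.0 [212.8 293.1] xy [ 0.7004 -0.0986] size [0.031 0.069] yaw 3.3
bed 3488.0 [287.1 268.5] xy [ 0.6728 -0.0059] size [0.128 0.055] yaw 93.2
bed (230, 255) [ 0.6512 -0.0714]
bed (237, 299) [ 0.7092 -0.0701]
bed (343, 289) [0.7032 0.0601]
bed (340, 242) [0.6424 0.0588]
porttop [array([ 0.6308, -0.0593]), array([ 0.7057, -0.0665])]
seal [ 0.6772 -0.0678]
```

View pics/c2.png

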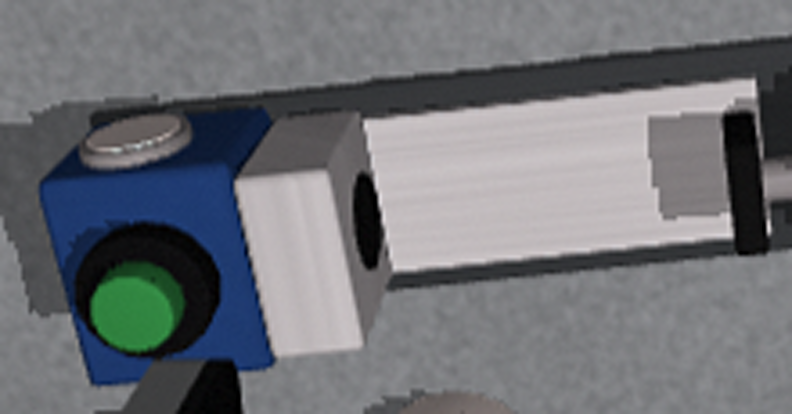

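Request:
move_arm:
  moves:
    - [1,[0,0,0],[0,0,0.0935]]
    - [1,[0,0,0],[0,0,0.0935]]
    - [1,[0.018,-0.0146,0.03],[0,0,0]]
    - [1,[0.018,-0.0146,0.03],[0,0,0]]
    - [1,[0.018,-0.0146,0.03],[0,0,0]]
    - [1,[0.018,-0.0146,0.03],[0,0,0]]
    - [1,[0.018,-0.0146,0.03],[0,0,0]]
    - [1,[0,0,0.03],[0,0,0]]
    - [1,[0,0,0.03],[0,0,0]]
    - [1,[0,0,0.03],[0,0,0]]
  grip_force: 80

```text
time: 3.48
eef_pos: [0.455, -0.013, 0.0638]
tcp_rot: [0.122, 0.993, -0.0, 0.001]
contact_force: [-0.1, -0.7, -0.7]
opening: 0.995
finger_force: 0.0
```

Request:
move_arm:
  moves:
    - [1,[0,0,0.015],[0,0,0]]
    - [1,[0,0,0.015],[0,0,0]]
    - [1,[0,0,0.015],[0,0,0]]
    - [1,[0,0,0.013],[0,0,0]]
    - [1,[0,0,0],[0,0,0]]
    - [0,[0,0,0],[0,0,0]]
    - [0,[0,0,0],[0,0,0]]
    - [0,[0,0,0],[0,0,0]]
    - [0,[0,0,0],[0,0,0]]
    - [0,[0,0,0],[0,0,0]]

```text
time: 4.32
eef_pos: [0.4558, -0.0129, 0.0075]
tcp_rot: [0.122, 0.993, -0.0, 0.001]
contact_force: [0.1, 0.7, 1.1]
opening: 0.297
finger_force: 0.0
```

Request:
move_arm:
  moves:
    - [0,[0,0,0],[0,0,0]]
    - [0,[0,0,0],[0,0,0]]
    - [0,[0,0,-0.02],[0,0,0]]
    - [0,[0,0,-0.03],[0,0,0]]
    - [0,[0,0,-0.03],[0,0,0]]
    - [0,[0,0,-0.03],[0,0,0]]
    - [0,[0,0,-0.02],[0,0,0]]
    - [0,[0,0,0],[0,0,0]]
    - [0,[0,0,0],[0,0,0]]
    - [0,[0,0,0],[0,0,0]]

```text
time: 5.15
eef_pos: [0.4542, -0.0126, 0.1355]
tcp_rot: [0.122, 0.993, 0.0, -0.001]
contact_force: [0.5, 0.9, -0.2]
opening: -0.001
finger_force: 0.0
```

Run:
```python
from h import *
to([0.6738,-0.0236,0.10],93.4); st=get_state(); print(st['qpos'],st['finger_force'])
s0={'eef_pos':np.array([0.56000124,0.03640058,0.30455509]),'tcp_rot':[0.0287,0.99959,0,0]}
for q in [(221.1,267.2),(230.6,316.4)]: print(ray('wrist',q,.06,s0).round(4))
im=snap('wrist','w2')
```

```text
at [ 0.4542 -0.0126  0.1355] phi 166.0 t 5.2 op -0.001
 tool shift [-0.2158  0.0423  0.0351] len 0.223
 turn tool z 1.268
 shift after turn [-0.0241  0.2185  0.0355]
[-2.51538769e-01 -1.42975521e-01  2.16322955e+00 -2.59400713e-05
  1.12323772e+00 -1.57851878e+00] 0.0
[ 0.6462 -0.0709  0.06  ]
[ 0.7059 -0.0682  0.06  ]
```

View pics/w2.png

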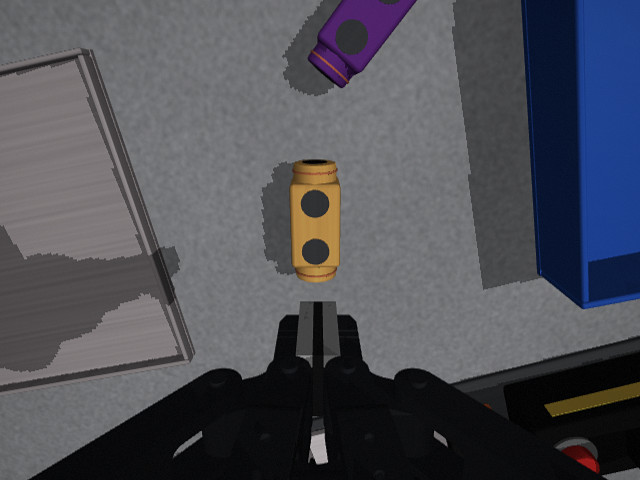

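The wrist view shows empty, shut fingers, with m0 at (315,218) just ahead of them in the image. I need its position.

Run:
```python
from m1 import *
st=get_state(); im=cv2.imread('pics/w2.png')[:,:,::-1].copy()
for z in (.017,.034): blob(im,(12,90,70),(32,255,255),(270,150,360,290),st,z,'m0')
p=camera_params('wrist');T=np.array(p['tool_from_camera']);X=np.linalg.inv(T)@np.array([0,0,0,1]);print('tcp px',p['fx']*X[0]/X[2]+p['cx'],p['fy']*X[1]/X[2]+p['cy'])
im2=read_camera('top'); hsv=cv2.cvtColor(im2,cv2.COLOR_RGB2HSV);m=cv2.inRange(hsv,np.array((15,100,100)),np.array((32,255,255)));
for c in cv2.findContours(m[255:340,300:470],cv2.RETR_EXTERNAL,cv2.CHAIN_APPROX_NONE)[0]:
    if cv2.contourArea(c)>30: r=cv2.minAreaRect(c);print(r,ray('top',(r[0][0]+300,r[0][1]+255),.03))
```

```text
m0 143.5 [315.5 277. ] xy [ 0.498  -0.0242] size [0.029 0.008] yaw 76.0
m0 4689.5 [314.9 223.8] xy [ 0.4592 -0.0149] size [0.034 0.077] yaw 168.4
m0 359.0 [314.5 166. ] xy [ 0.4175 -0.0048] size [0.029 0.008] yaw 76.0
m0 143.5 [315.5 277. ] xy [ 0.4906 -0.0223] size [0.027 0.008] yaw 76.0
m0 4689.5 [314.9 223.8] xy [ 0.454  -0.0135] size [0.032 0.072] yaw 168.4
m0 359.0 [314.5 166. ] xy [ 0.4149 -0.004 ] size [0.028 0.008] yaw 76.0
tcp px 315.9704303821788 292.0737055833449
((145.53018188476562, 57.50565719604492), (12.28590202331543, 30.161890029907227), 10.619654655456543) [ 0.36246155 -0.33202577  0.03      ]
((146.0689697265625, 18.827585220336914), (12.255891799926758, 30.454036712646484), 21.801410675048828) [ 0.46846029 -0.33788328  0.03      ]
```

Request:
move_arm:
  moves:
    - [1,[-0.002,-0.0007,0],[0,0,0]]
    - [1,[0,0,0],[0,0,0]]
    - [1,[0,0,0],[0,0,0]]
    - [1,[0,0,0],[0,0,0]]
    - [1,[0,0,0],[0,0,0]]
    - [1,[0,0,0.03],[0,0,0]]
    - [1,[0,0,0.03],[0,0,0]]
    - [1,[0,0,0.03],[0,0,0]]
    - [1,[0,0,0.025],[0,0,0]]
    - [1,[0,0,0.0185],[0,0,0]]

```text
time: 6.08
eef_pos: [0.4554, -0.0136, 0.0008]
tcp_rot: [0.122, 0.993, 0.0, -0.001]
contact_force: [-0.4, -0.2, -0.7]
opening: 1.003
finger_force: 0.0
```

Request:
move_arm:
  moves:
    - [1,[0,0,0],[0,0,0]]
    - [1,[0,0,0],[0,0,0]]
    - [0.3,[0,0,0],[0,0,0]]
    - [0.3,[0,0,0],[0,0,0]]
    - [0.3,[0,0,0],[0,0,0]]
    - [0.3,[0,0,0],[0,0,0]]
    - [0.3,[0,0,0],[0,0,0]]
    - [0.3,[0,0,0],[0,0,0]]
    - [0.3,[0,0,0],[0,0,0]]
    - [0.3,[0,0,0],[0,0,0]]

```text
time: 6.92
eef_pos: [0.4578, -0.0145, 0.0049]
tcp_rot: [0.121, 0.993, -0.001, 0.001]
contact_force: [-2.7, -1.1, 7.7]
opening: 0.341
finger_force: 78.5
```

Request:
move_arm:
  moves:
    - [0.2,[0,0,0],[0,0,0]]
    - [0.2,[0,0,0],[0,0,0]]
    - [0.2,[0,0,-0.01],[0,0,0]]
    - [0.2,[0,0,-0.015],[0,0,0]]
    - [0.2,[0,0,-0.025],[0,0,0]]
    - [0.2,[0,0,-0.025],[0,0,0]]
    - [0.2,[0,0,-0.025],[0,0,0]]
    - [0.2,[0,0,0],[0,0,0]]
    - [0.2,[0,0,0],[0,0,0]]
    - [0.2,[0,0,0],[0,0,0]]

```text
time: 7.75
eef_pos: [0.4554, -0.0135, 0.1014]
tcp_rot: [0.122, 0.993, 0.0, -0.001]
contact_force: [-0.0, -0.4, -4.7]
opening: 0.347
finger_force: 79.6
```

Run:
```python
from m1 import *
to([0.6738,-0.0236,0.10],93.4); st=get_state(); print(st['qpos'],st['finger_force'],st['contact_force'])
im=snap('wrist','w3')
```

```text
at [ 0.4554 -0.0135  0.1014] phi 166.0 t 7.8 op 0.347
 tool shift [-0.2144  0.0429  0.0008] len 0.219
 turn tool z 1.268
 shift after turn [-0.023   0.2174  0.0014]
[-2.53007387e-01 -9.14991726e-02  2.18573569e+00  8.24108147e-05
  1.05032039e+00 -1.58002414e+00] 79.55774948000908 [-0.03327778 -0.39863834 -4.74085237]
```

View pics/w3.png

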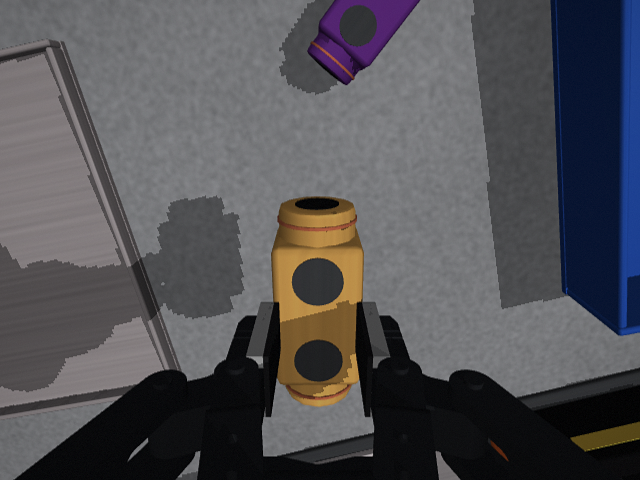

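The part is held with its holes at (318,281) and (318,360). I'll compute its offset in the grip.

Run:
```python
from h import *
st=get_state(); M=R.from_quat(st['tcp_rot']).as_matrix()
for q in [(318,281),(318,360),(317,204),(320,398)]:
    z=.1325 if q[1] in(281,360) else .1165
    print(q,(M.T@(ray('wrist',q,z,st)-st['eef_pos'])).round(4))
```

```text
(318, 281) [ 0.0201  0.0009 -0.0316]
(318, 360) [-0.0131  0.0009 -0.0317]
(317, 204) [ 0.0444  0.0005 -0.0155]
(320, 398) [-0.0442  0.0018 -0.0159]
```

Request:
move_arm:
  moves:
    - [0.2,[0,0,-0.01],[0,0,0.12]]
    - [0.2,[0,0,-0.01],[0,0,0.12]]
    - [0.2,[0,0,-0.01],[0,0,0.12]]
    - [0.2,[0,0,-0.01],[0,0,0.12]]
    - [0.2,[0,0,0],[0,0,0.12]]
    - [0.2,[0,0,0],[0,0,0.12]]
    - [0.2,[0,0,0],[0,0,0.12]]
    - [0.2,[0,0,0],[0,0,0.12]]
    - [0.2,[0,0,0],[0,0,0.12]]
    - [0.2,[0,0,0],[0,0,0.12]]

```text
time: 8.63
eef_pos: [0.4552, -0.0135, 0.1403]
tcp_rot: [0.663, 0.749, -0.001, -0.002]
contact_force: [0.5, -0.0, -5.3]
opening: 0.34
finger_force: 79.7
```

Request:
move_arm:
  moves:
    - [0.2,[0,0,0],[0,0,0.068]]
    - [0.2,[-0.0025,0.024,0],[0,0,0]]
    - [0.2,[-0.0025,0.024,0],[0,0,0]]
    - [0.2,[-0.0025,0.024,0],[0,0,0]]
    - [0.2,[-0.0025,0.024,0],[0,0,0]]
    - [0.2,[-0.0025,0.024,0],[0,0,0]]
    - [0.2,[-0.0025,0.024,0],[0,0,0]]
    - [0.2,[-0.0025,0.024,0],[0,0,0]]
    - [0.2,[-0.0025,0.024,0],[0,0,0]]
    - [0.2,[-0.0025,0.024,0],[0,0,0]]

```text
time: 9.47
eef_pos: [0.6732, -0.0234, 0.139]
tcp_rot: [0.686, 0.728, -0.002, -0.003]
contact_force: [-0.5, -0.4, -3.8]
opening: 0.339
finger_force: 79.8
```

Run:
```python
from h import *
to([0.6738,-0.0236,0.06],93.4); snap('wrist','w4')
```

```text
at [ 0.6732 -0.0234  0.139 ] phi 93.4 t 9.5 op 0.339
 tool shift [-0.0003  0.0011  0.079 ] len 0.079
 turn tool z -0.0
 shift after turn [-0.0002  0.0006  0.079 ]
```

View pics/w4.png

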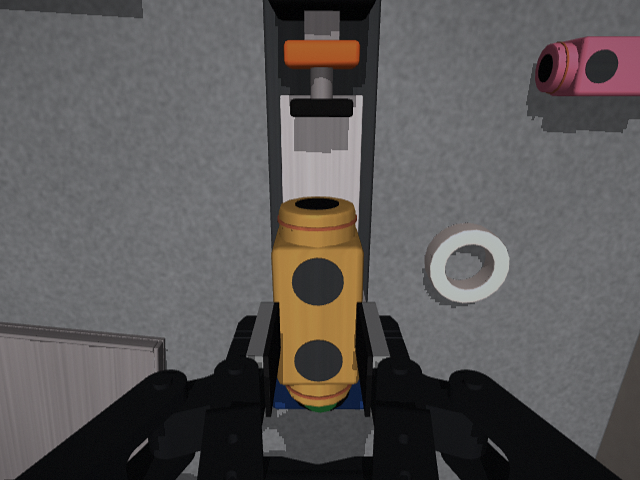

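The part is lined up over the bed, at column 318 against the bed centre near 321. The jaw pad is clear at (321,108). Lowering with small corrections.

Request:
move_arm:
  moves:
    - [0.2,[-0.002,0.0015,0.02],[0,0,0]]
    - [0.2,[0,0,0.02],[0,0,0]]
    - [0.2,[0,0,0.02],[0,0,0]]
    - [0.2,[0,0,0.02],[0,0,0]]
    - [0.2,[0,0,0.02],[0,0,0]]
    - [0.2,[0,0,0.01],[0,0,0]]
    - [0.2,[0,0,0.006],[0,0,0]]
    - [0.2,[0,0,0.004],[0,0,0]]
    - [0.2,[0,0,0],[0,0,0]]
    - [0.2,[0,0,0],[0,0,0]]

```text
time: 10.35
eef_pos: [0.6761, -0.0257, 0.0239]
tcp_rot: [0.686, 0.728, 0.0, 0.001]
contact_force: [-0.3, 0.1, -3.8]
opening: 0.336
finger_force: 80.1
```

Request:
move_arm:
  moves:
    - [0.2,[0,0,0.002],[0,0,0]]
    - [0.2,[0,0,0.002],[0,0,0]]
    - [0.2,[0,0,0.002],[0,0,0]]
    - [0.2,[0,0,0],[0,0,0]]
    - [0.2,[0,0,0],[0,0,0]]
    - [0.2,[0,0,0],[0,0,0]]
    - [0.2,[0,0,0],[0,0,0]]
    - [0.2,[0,0,0],[0,0,0]]
    - [0.2,[0,0,0],[0,0,0]]
    - [0.2,[0,0,0],[0,0,0]]

```text
time: 11.18
eef_pos: [0.6755, -0.0256, 0.0172]
tcp_rot: [0.686, 0.728, -0.0, 0.0]
contact_force: [-0.1, 0.0, -2.9]
opening: 0.339
finger_force: 80.2
```

Request:
move_arm:
  moves:
    - [0.2,[0,0,0.001],[0,0,0]]
    - [0.2,[0,0,0.001],[0,0,0]]
    - [0.2,[0,0,0],[0,0,0]]
    - [0.2,[0,0,0],[0,0,0]]
    - [0.2,[0,0,0],[0,0,0]]
    - [0.2,[0,0,0],[0,0,0]]
    - [0.2,[0,0,0],[0,0,0]]
    - [0.2,[0,0,0],[0,0,0]]
    - [0.2,[0,0,0],[0,0,0]]
    - [0.2,[0,0,0],[0,0,0]]

```text
time: 12.02
eef_pos: [0.6755, -0.0255, 0.0171]
tcp_rot: [0.686, 0.728, -0.0, -0.0]
contact_force: [-4.5, 1.0, 5.2]
opening: 0.336
finger_force: 82.7
```

Request:
move_arm:
  moves:
    - [0.45,[0,0,0],[0,0,0]]
    - [0.5,[0,0,0],[0,0,0]]
    - [0.6,[0,0,0],[0,0,0]]
    - [0.8,[0,0,0],[0,0,0]]
    - [0.9,[0,0,0],[0,0,0]]
    - [0.9,[0,0,0],[0,0,0]]
    - [0.9,[0,0,-0.01],[0,0,0]]
    - [0.9,[0,0,-0.02],[0,0,0]]
    - [0.9,[0,0,-0.03],[0,0,0]]
    - [0.9,[0,0,-0.03],[0,0,0]]

```text
time: 12.85
eef_pos: [0.6746, -0.0254, 0.1055]
tcp_rot: [0.686, 0.728, -0.001, -0.001]
contact_force: [-0.8, -0.5, -0.3]
opening: 0.896
finger_force: 0.0
```

Request:
move_arm:
  moves:
    - [0.9,[0,0,-0.03],[0,0,0]]
    - [0.9,[0,0,-0.03],[0,0,0]]
    - [0.9,[0,0,-0.02],[0,0,0]]
    - [0.9,[0,0,0],[0,0,0]]
    - [0.9,[0,0,0],[0,0,0]]
    - [0.9,[0,0,0],[0,0,0]]
    - [0.9,[0,0,0],[0,0,0]]
    - [0.9,[0,0,0],[0,0,0]]
    - [0.9,[0,0,0],[0,0,0]]
    - [0.9,[0,0,0],[0,0,0]]

```text
time: 13.68
eef_pos: [0.675, -0.0255, 0.1839]
tcp_rot: [0.686, 0.728, -0.001, -0.001]
contact_force: [-0.8, 0.3, 1.2]
opening: 0.899
finger_force: 0.0
```

Run:
```python
from m1 import *
st=get_state(); to([0.6738,-0.0236,0.06],93.4); im=snap('wrist','w5')
blob(im,(12,90,70),(32,255,255),(250,150,390,480),st,.046,'m0')
```

```text
at [ 0.675  -0.0255  0.1839] phi 93.4 t 13.7 op 0.899
 tool shift [ 0.0019 -0.0008  0.1239] len 0.124
 turn tool z -0.0
 shift after turn [ 0.002  -0.001   0.1239]
m0 3933.0 [318.5 208.5] xy [ 0.6753 -0.0251] size [0.033 0.077] yaw 94.4
m0 261.0 [318.5 154. ] xy [0.6727 0.0171] size [0.027 0.006] yaw 3.4
```

View pics/w5.png

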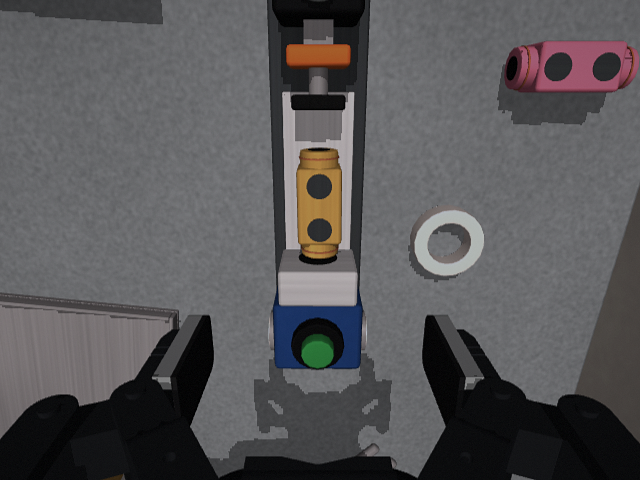

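The part lies centred on the bed, at (318,208), nearly touching the port. Moving over the grip and trigger.

Request:
move_arm:
  moves:
    - [1,[0.0305,-0.0003,0],[0,0,0]]
    - [1,[0.0305,-0.0003,0],[0,0,0]]
    - [1,[0.0305,-0.0003,0],[0,0,0]]
    - [1,[0.0305,-0.0003,0],[0,0,0]]
    - [1,[0.0305,-0.0003,0],[0,0,0]]
    - [1,[0.0305,-0.0003,0],[0,0,0]]
    - [1,[0.0305,-0.0003,0],[0,0,0]]
    - [1,[0,0,0],[0,0,-0.121]]
    - [1,[0,0,0],[0,0,-0.121]]
    - [1,[0,0,0],[0,0,-0.121]]

```text
time: 14.57
eef_pos: [0.6605, 0.1885, 0.1848]
tcp_rot: [0.54, 0.842, -0.0, -0.0]
contact_force: [0.2, -0.0, -0.0]
opening: 1.002
finger_force: 0.0
```

Request:
move_arm:
  moves:
    - [1,[0,0,0],[0,0,-0.121]]
    - [1,[0,0,0],[0,0,-0.121]]
    - [1,[0,0,0],[0,0,-0.121]]
    - [1,[0,0,0],[0,0,-0.121]]
    - [1,[0,0,0],[0,0,-0.121]]
    - [1,[0,0,0],[0,0,-0.121]]
    - [1,[0,0,0],[0,0,-0.121]]
    - [1,[0,0,0],[0,0,-0.121]]
    - [1,[0,0,0],[0,0,-0.121]]
    - [1,[0,0,0],[0,0,-0.121]]

```text
time: 15.4
eef_pos: [0.6607, 0.1875, 0.1849]
tcp_rot: [-0.034, 0.999, -0.0, -0.0]
contact_force: [-0.3, 0.4, 0.6]
opening: 1.001
finger_force: 0.0
```

Run:
```python
from m1 import *
st=get_state(); to([0.6605,0.1875,0.085],183.4); im=snap('wrist','w6')
blob(im,(6,150,90),(20,255,255),(100,100,600,480),st,.118,'trig')
blob(im,(0,150,60),(5,255,255),(100,100,600,480),st,.076,'rel')
```

```text
at [0.6607 0.1875 0.1849] phi -176.2 t 15.4 op 1.001
 tool shift [0.0002 0.0001 0.0999] len 0.1
 turn tool z 0.008
 shift after turn [0.0002 0.0001 0.0999]
trig 948.0 [363.7 232.4] xy [0.6536 0.2152] size [0.012 0.036] yaw 10.9
trig 1060.5 [180. 206.] xy [0.6447 0.1073] size [0.038 0.014] yaw 176.3
rel 4020.5 [546.6 284.9] xy [0.6988 0.3583] size [0.05  0.059] yaw 28.3
rel 987.0 [233. 220.] xy [0.664 0.13 ] size [0.023 0.026] yaw 0.9
```

View pics/w6.png

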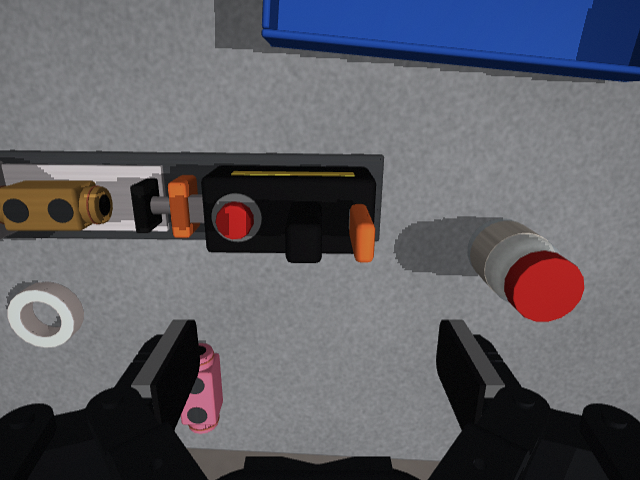

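The view shows the grip at (305,232), trigger at (362,232) and release at (233,220). The jaw is fully back. Descending to squeeze.

Request:
move_arm:
  moves:
    - [1,[0,0,0.02],[0,0,0.007]]
    - [1,[0,0,0.025],[0,0,0]]
    - [1,[0,0,0.025],[0,0,0]]
    - [1,[0,0,0.022],[0,0,0]]
    - [1,[0,0,0.014],[0,0,0]]
    - [1,[0,0,0.006],[0,0,0]]
    - [1,[0,0,0],[0,0,0]]
    - [1,[0,0,0],[0,0,0]]
    - [1,[0,0,0],[0,0,0]]
    - [1,[0,0,0],[0,0,0]]
  grip_force: 50

```text
time: 16.28
eef_pos: [0.6621, 0.1877, 0.0754]
tcp_rot: [-0.027, 1.0, 0.0, 0.002]
contact_force: [-0.1, -0.2, 0.0]
opening: 1.005
finger_force: 0.0
```

Request:
move_arm:
  moves:
    - [0.2,[0,0,0],[0,0,0]]
    - [0.2,[0,0,0],[0,0,0]]
    - [0.2,[0,0,0],[0,0,0]]
    - [0.2,[0,0,0],[0,0,0]]
    - [0.2,[0,0,0],[0,0,0]]
    - [0.2,[0,0,0],[0,0,0]]
    - [0.2,[0,0,0],[0,0,0]]
    - [0.2,[0,0,0],[0,0,0]]
    - [0.2,[0,0,0],[0,0,0]]
    - [0.2,[0,0,0],[0,0,0]]

```text
time: 17.12
eef_pos: [0.6619, 0.1874, 0.0775]
tcp_rot: [-0.027, 1.0, 0.0, 0.001]
contact_force: [-6.4, -2.7, 11.4]
opening: 0.447
finger_force: 53.3
```

Request:
move_arm:
  moves:
    - [1,[0,0,0],[0,0,0]]
    - [1,[0,0,0],[0,0,0]]
    - [1,[0,0,0],[0,0,0]]
    - [1,[0,0,0],[0,0,0]]
    - [1,[0,0,0],[0,0,0]]
    - [1,[0,0,0],[0,0,0]]
    - [1,[0,0,0],[0,0,0]]
    - [1,[0,0,0],[0,0,0]]
    - [1,[0,0,0],[0,0,0]]
    - [1,[0,0,0],[0,0,0]]

```text
time: 17.95
eef_pos: [0.6608, 0.1874, 0.0731]
tcp_rot: [-0.027, 1.0, -0.0, 0.0]
contact_force: [-0.5, 0.7, -0.5]
opening: 1.001
finger_force: 0.0
```

```bash
cat > jaw.py <<'E'
from h import *
# jaw advance from the top view: orange jaw and part positions along the image axis
hsv=cv2.cvtColor(read_camera('scene'),cv2.COLOR_RGB2HSV); top=cv2.cvtColor(read_camera('top'),cv2.COLOR_RGB2HSV)
m=cv2.inRange(top,np.array((5,120,90)),np.array((22,255,255)))
def c(m,box):
    x0,y0,x1,y1=box; ys,xs=np.nonzero(m[y0:y1,x0:x1]); return xs.mean()+x0,ys.mean()+y0,len(xs)
st=get_state()
ms=cv2.inRange(hsv,np.array((3,120,90)),np.array((20,255,255)))
n,l,s,ct=cv2.connectedComponentsWithStats(ms[270:345,230:345]); print('scene orange',[(ct[i].round(1)+[230,270],s[i,4]) for i in range(1,n) if s[i,4]>8])
n,l,s,ct=cv2.connectedComponentsWithStats(m[185:225,228:365]); 
for i in range(1,n):
    if s[i,4]>8: p=ct[i]+[228,185]; print('top',p.round(1),s[i,4],ray('top',p,.06)[:2].round(4))
E
python3 jaw.py
```

```text
scene orange [(array([270.3, 275.2]), np.int32(201)), (array([288.1, 290.8]), np.int32(140)), (array([323.5, 309. ]), np.int32(181))]
top [295.  204.3] 95 [0.6633 0.0772]
top [331.2 202. ] 280 [ 0.6685 -0.0222]
```

Request:
move_arm:
  moves:
    - [0.2,[0,0,0],[0,0,0]]
    - [0.2,[0,0,0],[0,0,0]]
    - [0.2,[0,0,0],[0,0,0]]
    - [0.2,[0,0,0],[0,0,0]]
    - [0.2,[0,0,0],[0,0,0]]
    - [0.2,[0,0,0],[0,0,0]]
    - [0.2,[0,0,0],[0,0,0]]
    - [1,[0,0,0],[0,0,0]]
    - [1,[0,0,0],[0,0,0]]
    - [1,[0,0,0],[0,0,0]]

```text
time: 18.88
eef_pos: [0.6606, 0.1873, 0.0727]
tcp_rot: [-0.027, 1.0, -0.0, -0.0]
contact_force: [0.0, -0.2, 0.3]
opening: 0.85
finger_force: 0.0
```

Request:
move_arm:
  moves:
    - [1,[0,0,0],[0,0,0]]
    - [1,[0,0,0],[0,0,0]]
    - [1,[0,0,0],[0,0,0]]
    - [0.2,[0,0,0],[0,0,0]]
    - [0.2,[0,0,0],[0,0,0]]
    - [0.2,[0,0,0],[0,0,0]]
    - [0.2,[0,0,0],[0,0,0]]
    - [0.2,[0,0,0],[0,0,0]]
    - [0.2,[0,0,0],[0,0,0]]
    - [0.2,[0,0,0],[0,0,0]]

```text
time: 19.72
eef_pos: [0.6612, 0.1874, 0.077]
tcp_rot: [-0.027, 1.0, 0.0, 0.0]
contact_force: [-6.8, -2.2, 11.5]
opening: 0.442
finger_force: 53.0
```

Request:
move_arm:
  moves:
    - [1,[0,0,0],[0,0,0]]
    - [1,[0,0,0],[0,0,0]]
    - [1,[0,0,0],[0,0,0]]
    - [1,[0,0,0],[0,0,0]]
    - [1,[0,0,0],[0,0,0]]
    - [1,[0,0,0],[0,0,0]]
    - [1,[0,0,0],[0,0,0]]
    - [1,[0,0,0],[0,0,0]]
    - [1,[0,0,0],[0,0,0]]
    - [1,[0,0,0],[0,0,0]]

```text
time: 20.55
eef_pos: [0.6607, 0.1875, 0.0731]
tcp_rot: [-0.027, 1.0, -0.0, -0.0]
contact_force: [0.2, -0.1, -0.2]
opening: 1.0
finger_force: 0.0
```

```bash
python3 jaw.py
```

```text
scene orange [(array([269.6, 274.6]), np.int32(180)), (array([284.6, 287.7]), np.int32(148)), (array([323.5, 309. ]), np.int32(181))]
top [300.6 203.8] 81 [0.6645 0.0618]
top [331.2 202. ] 283 [ 0.6686 -0.0221]
```

Jaw travel is about 23–24 mm after 3 squeezes. Two more.

Request:
move_arm:
  moves:
    - [0.2,[0,0,0],[0,0,0]]
    - [0.2,[0,0,0],[0,0,0]]
    - [0.2,[0,0,0],[0,0,0]]
    - [0.2,[0,0,0],[0,0,0]]
    - [0.2,[0,0,0],[0,0,0]]
    - [0.2,[0,0,0],[0,0,0]]
    - [0.2,[0,0,0],[0,0,0]]
    - [1,[0,0,0],[0,0,0]]
    - [1,[0,0,0],[0,0,0]]
    - [1,[0,0,0],[0,0,0]]

```text
time: 21.48
eef_pos: [0.6606, 0.1873, 0.0728]
tcp_rot: [-0.027, 1.0, -0.0, -0.0]
contact_force: [0.2, -0.1, 0.4]
opening: 0.849
finger_force: 0.0
```

Request:
move_arm:
  moves:
    - [1,[0,0,0],[0,0,0]]
    - [1,[0,0,0],[0,0,0]]
    - [1,[0,0,0],[0,0,0]]
    - [0.2,[0,0,0],[0,0,0]]
    - [0.2,[0,0,0],[0,0,0]]
    - [0.2,[0,0,0],[0,0,0]]
    - [0.2,[0,0,0],[0,0,0]]
    - [0.2,[0,0,0],[0,0,0]]
    - [0.2,[0,0,0],[0,0,0]]
    - [0.2,[0,0,0],[0,0,0]]

```text
time: 22.32
eef_pos: [0.6612, 0.1875, 0.077]
tcp_rot: [-0.027, 1.0, 0.0, 0.0]
contact_force: [-5.9, -4.1, 12.4]
opening: 0.439
finger_force: 52.3
```

Request:
move_arm:
  moves:
    - [1,[0,0,0],[0,0,0]]
    - [1,[0,0,0],[0,0,0]]
    - [1,[0,0,0],[0,0,0]]
    - [1,[0,0,0],[0,0,0]]
    - [1,[0,0,0],[0,0,0]]
    - [1,[0,0,-0.02],[0,0,0]]
    - [1,[0,0,-0.03],[0,0,0]]
    - [1,[0,0,-0.03],[0,0,0]]
    - [1,[0,0,-0.03],[0,0,0]]
    - [1,[0,0,0],[0,0,0]]

```text
time: 23.15
eef_pos: [0.6648, 0.188, 0.1918]
tcp_rot: [-0.027, 1.0, 0.001, 0.007]
contact_force: [0.6, 1.8, 1.9]
opening: 1.0
finger_force: 0.0
```

```bash
python3 jaw.py
python3 - <<'E'
from m1 import *
st=get_state(); to([0.6796,-0.129,0.18]); im=snap('wrist','w7')
E
```

```text
scene orange [(array([268. , 273.7]), np.int32(139)), (array([281.3, 284. ]), np.int32(149)), (array([324.4, 307.5]), np.int32(229))]
top [306.2 203.3] 70 [0.6656 0.0464]
top [332.4 202.1] 269 [ 0.668  -0.0256]
at [0.6619 0.1875 0.1852] phi -176.9 t 23.2 op 1.001
 tool shift [-0.0005 -0.317   0.0052] len 0.317
```

View pics/w7.png

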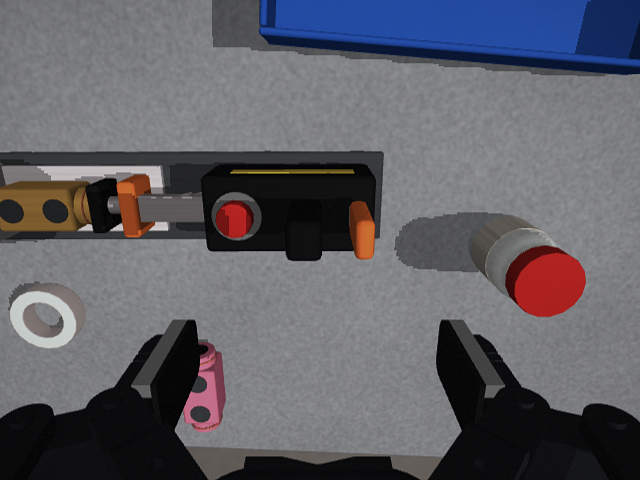

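The jaw is now pumped up against the part and the pad looks pushed back, with the jaw at (134,205) and pad at (104,205). That fits about 40 mm of travel. Moving to the test button with the fingers shut.

Request:
move_arm:
  moves:
    - [0,[0,-0.0352,0],[0,0,0]]
    - [0,[0,-0.0352,0],[0,0,0]]
    - [0,[0,-0.0352,0],[0,0,0]]
    - [0,[0,-0.0352,0],[0,0,0]]
    - [0,[0,-0.0352,0],[0,0,0]]
    - [0,[0,-0.0352,0],[0,0,0]]
    - [0,[0,-0.0352,0],[0,0,0]]
    - [0,[0,-0.0352,0],[0,0,0]]
    - [0,[0,-0.0352,0],[0,0,0]]
    - [0,[0,0,0],[0,0,0]]

```text
time: 24.13
eef_pos: [0.6765, -0.1352, 0.1798]
tcp_rot: [-0.024, 1.0, -0.001, -0.002]
contact_force: [0.6, 0.9, -0.1]
opening: -0.002
finger_force: 0.0
```

Request:
move_arm:
  moves:
    - [0,[0,0,0],[0,0,0]]
    - [0,[0,0,0],[0,0,0]]
    - [0,[0,0,0],[0,0,0]]
    - [0,[0,0,0],[0,0,0]]
    - [0,[0,0,0],[0,0,0]]
    - [0,[0,0,0],[0,0,0]]
    - [0,[0,0,0],[0,0,0]]
    - [0,[0,0,0],[0,0,0]]
    - [0,[0,0,0],[0,0,0]]
    - [0,[0,0,0],[0,0,0]]

```text
time: 24.97
eef_pos: [0.6779, -0.1288, 0.1832]
tcp_rot: [-0.027, 1.0, -0.0, 0.0]
contact_force: [0.7, -0.9, -0.1]
opening: 0.001
finger_force: 0.0
```

Run:
```python
from m1 import *
st=get_state(); im=snap('wrist','w8'); P=blob(im,(45,100,50),(80,255,255),(200,100,480,400),st,.076,'test')
to([0.6796,-0.129,0.0685])
blob(im,(0,0,150),(180,60,255),(330,150,640,330),st,.06,'bed')
hsv=cv2.cvtColor(im,cv2.COLOR_RGB2HSV)
blob(im,(12,90,70),(32,255,255),(330,100,640,330),st,.046,'m0')
blob(im,(3,150,90),(11,255,255),(330,100,640,330),st,.06,'jaw')
```

```text
test 1041.5 [315.  224.5] xy [ 0.6802 -0.1296] size [0.024 0.027] yaw 3.8
at [ 0.6779 -0.1289  0.1832] phi -176.9 t 25.0 op -0.001
 tool shift [-0.0017 -0.0002  0.1147] len 0.115
bed 987.0 [391.  311.5] xy [ 0.7533 -0.0662] size [0.049 0.031] yaw 93.1
bed 45.0 [402.5 229.5] xy [ 0.6853 -0.0653] size [0.008 0.004] yaw 93.1
bed 4271.5 [453.5 212.5] xy [ 0.6716 -0.0299] size [0.132 0.066] yaw 93.1
m0 52.0 [398.8 209.6] xy [ 0.6743 -0.0668] size [0.026 0.002] yaw 3.2
m0 128.5 [498.8 207.6] xy [0.6687 0.0083] size [0.027 0.006] yaw 9.3
m0 388.5 [548.8 212.1] xy [0.6704 0.0468] size [0.039 0.01 ] yaw 3.0
m0 4343.5 [448. 209.] xy [ 0.6721 -0.0297] size [0.071 0.039] yaw 93.1
jaw 444.0 [546.5 208.5] xy [0.6645 0.0363] size [0.046 0.018] yaw 12.6
```

Request:
move_arm:
  moves:
    - [0,[-0.002,0,0.025],[0,0,0]]
    - [0,[0,0,0.025],[0,0,0]]
    - [0,[0,0,0.025],[0,0,0]]
    - [0,[0,0,0.018],[0,0,0]]
    - [0,[0,0,0.006],[0,0,0]]
    - [0,[0,0,0.006],[0,0,0]]
    - [0,[0,0,0.006],[0,0,0]]
    - [0,[0,0,0.004],[0,0,0]]
    - [0,[0,0,0],[0,0,0]]
    - [0,[0,0,0],[0,0,0]]

```text
time: 25.85
eef_pos: [0.6804, -0.1289, 0.069]
tcp_rot: [-0.027, 1.0, -0.0, 0.001]
contact_force: [0.2, 0.1, -0.8]
opening: -0.001
finger_force: 0.0
```

Request:
move_arm:
  moves:
    - [0,[0,0,0],[0,0,0]]
    - [0,[0,0,0],[0,0,0]]
    - [0,[0,0,0],[0,0,0]]
    - [0,[0,0,0],[0,0,0]]
    - [0,[0,0,0],[0,0,0]]
    - [0,[0,0,0],[0,0,0]]
    - [0,[0,0,0],[0,0,0]]
    - [0,[0,0,0],[0,0,0]]
    - [0,[0,0,0],[0,0,0]]
    - [0,[0,0,0],[0,0,0]]

```text
time: 26.68
eef_pos: [0.6799, -0.1288, 0.0681]
tcp_rot: [-0.027, 1.0, 0.0, -0.0]
contact_force: [-0.8, -0.6, -0.6]
opening: 0.002
finger_force: 0.0
```

Request:
move_arm:
  moves:
    - [0,[0,0,0.002],[0,0,0]]
    - [0,[0,0,0.002],[0,0,0]]
    - [0,[0,0,0],[0,0,0]]
    - [0,[0,0,0],[0,0,0]]
    - [0,[0,0,0],[0,0,0]]
    - [0,[0,0,0],[0,0,0]]
    - [0,[0,0,0],[0,0,0]]
    - [0,[0,0,0],[0,0,0]]
    - [0,[0,0,0],[0,0,0]]
    - [0,[0,0,0],[0,0,0]]

```text
time: 27.52
eef_pos: [0.68, -0.1288, 0.0642]
tcp_rot: [-0.027, 1.0, -0.0, 0.0]
contact_force: [-0.1, -0.0, 0.2]
opening: 0.002
finger_force: 0.0
```

Run:
```python
from h import *
st=get_state(); print(st['contact_force'],st['eef_pos']); im=snap('wrist','w9'); cv2.imwrite('pics/c9.png',im[150:420,180:480,::-1].repeat(2,0).repeat(2,1))
```

```text
[-0.09404571 -0.00562922  0.21624565] [ 0.67995228 -0.12878987  0.06419791]
```

View pics/c9.png

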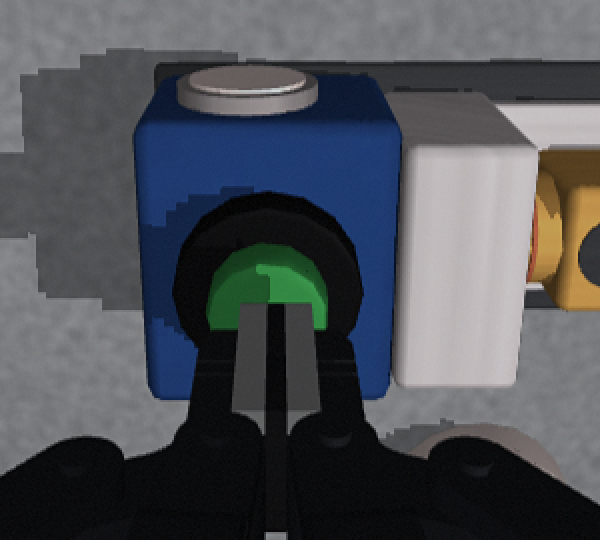

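The crop shows the shut fingertips centred over the green button but not yet touching it. I'll go on down in small steps.

Request:
move_arm:
  moves:
    - [0,[0,0,0.001],[0,0,0]]
    - [0,[0,0,0.001],[0,0,0]]
    - [0,[0,0,0.001],[0,0,0]]
    - [0,[0,0,0.001],[0,0,0]]
    - [0,[0,0,0],[0,0,0]]
    - [0,[0,0,0],[0,0,0]]
    - [0,[0,0,0],[0,0,0]]
    - [0,[0,0,0],[0,0,0]]
    - [0,[0,0,0],[0,0,0]]
    - [0,[0,0,0],[0,0,0]]

```text
time: 28.4
eef_pos: [0.68, -0.1288, 0.0602]
tcp_rot: [-0.027, 1.0, -0.0, 0.0]
contact_force: [-0.4, 0.2, -0.5]
opening: -0.004
finger_force: 0.0
```

Request:
move_arm:
  moves:
    - [0,[0,0,0.001],[0,0,0]]
    - [0,[0,0,0.001],[0,0,0]]
    - [0,[0,0,0.001],[0,0,0]]
    - [0,[0,0,0.001],[0,0,0]]
    - [0,[0,0,0],[0,0,0]]
    - [0,[0,0,0],[0,0,0]]
    - [0,[0,0,0],[0,0,0]]
    - [0,[0,0,0],[0,0,0]]
    - [0,[0,0,0],[0,0,0]]
    - [0,[0,0,0],[0,0,0]]

```text
time: 29.23
eef_pos: [0.6799, -0.1288, 0.0562]
tcp_rot: [-0.027, 1.0, -0.0, 0.0]
contact_force: [0.1, 0.4, 0.6]
opening: 0.0
finger_force: 0.0
```

Run:
```python
from h import *
p=camera_params('wrist');T=np.linalg.inv(np.array(p['tool_from_camera']))
for a in (0,.005,.01,.015,.02,.025): X=T@np.array([0.0,0,-a,1]);X2=T@np.array([.011,0,-a,1]);print(a,[round(p['fy']*x[1]/x[2]+p['cy'],1) for x in (X,X2)])
im=read_camera('wrist');g=cv2.inRange(cv2.cvtColor(im,cv2.COLOR_RGB2HSV),np.array((45,100,40)),np.array((80,255,255)));ys,xs=np.nonzero(g);print(ys.min(),ys.max(),xs.min(),xs.max(),len(ys))
old=cv2.imread('pics/w9.png');g=cv2.inRange(cv2.cvtColor(old,cv2.COLOR_BGR2HSV),np.array((45,100,40)),np.array((80,255,255)));ys,xs=np.nonzero(g);print(ys.min(),ys.max(),xs.min(),xs.max(),len(ys)); print(get_state()['eef_pos'])
cv2.imwrite('pics/c10.png',im[200:400,180:480,::-1].repeat(2,0).repeat(2,1))
```

```text
0 [np.float64(291.6), np.float64(268.9)]
0.005 [np.float64(296.8), np.float64(273.5)]
0.01 [np.float64(302.2), np.float64(278.5)]
0.015 [np.float64(307.9), np.float64(283.7)]
0.02 [np.float64(314.0), np.float64(289.1)]
0.025 [np.float64(320.4), np.float64(294.9)]
279 318 281 344 1344
272 314 283 343 1742
[ 0.67997152 -0.12879736  0.05622056]
```

View pics/c10.png

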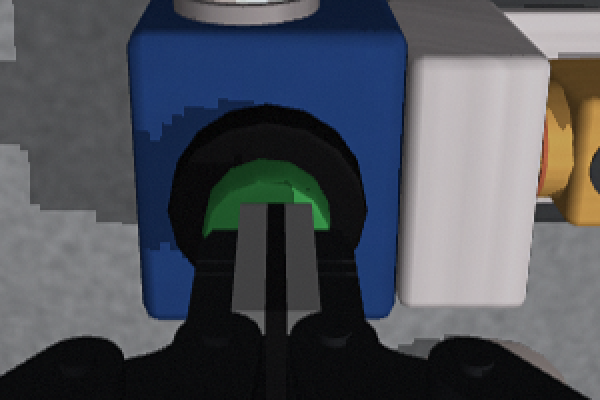

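The crop shows the fingertips still above the button top, so the real tips sit well behind the nominal TCP. Going down step by step until there is contact.

Request:
move_arm:
  moves:
    - [0,[0,0,0.001],[0,0,0]]
    - [0,[0,0,0.001],[0,0,0]]
    - [0,[0,0,0.001],[0,0,0]]
    - [0,[0,0,0.001],[0,0,0]]
    - [0,[0,0,0],[0,0,0]]
    - [0,[0,0,0],[0,0,0]]
    - [0,[0,0,0],[0,0,0]]
    - [0,[0,0,0],[0,0,0]]
    - [0,[0,0,0],[0,0,0]]
    - [0,[0,0,0],[0,0,0]]

```text
time: 30.12
eef_pos: [0.68, -0.1288, 0.0523]
tcp_rot: [-0.027, 1.0, -0.0, 0.0]
contact_force: [-0.9, -0.2, 2.0]
opening: 0.002
finger_force: 1.0
```

Contact has begun, at 2 N. Another 5 mm.

Request:
move_arm:
  moves:
    - [0,[0,0,0.001],[0,0,0]]
    - [0,[0,0,0.001],[0,0,0]]
    - [0,[0,0,0.001],[0,0,0]]
    - [0,[0,0,0.001],[0,0,0]]
    - [0,[0,0,0.001],[0,0,0]]
    - [0,[0,0,0.001],[0,0,0]]
    - [0,[0,0,0],[0,0,0]]
    - [0,[0,0,0],[0,0,0]]
    - [0,[0,0,0],[0,0,0]]
    - [0,[0,0,0],[0,0,0]]

```text
time: 30.95
eef_pos: [0.68, -0.1288, 0.0474]
tcp_rot: [-0.027, 1.0, -0.0, -0.0]
contact_force: [-3.7, 0.2, 7.7]
opening: -0.004
finger_force: 3.8
```

Request:
move_arm:
  moves:
    - [0,[0,0,0.001],[0,0,0]]
    - [0,[0,0,0.001],[0,0,0]]
    - [0,[0,0,0],[0,0,0]]
    - [0,[0,0,0],[0,0,0]]
    - [0,[0,0,0],[0,0,0]]
    - [0,[0,0,0],[0,0,0]]
    - [0,[0,0,0],[0,0,0]]
    - [0,[0,0,0],[0,0,0]]
    - [0,[0,0,0],[0,0,0]]
    - [0,[0,0,0],[0,0,0]]

```text
time: 31.78
eef_pos: [0.6801, -0.1288, 0.0473]
tcp_rot: [-0.027, 1.0, -0.0, -0.0]
contact_force: [-7.0, 2.1, 13.6]
opening: -0.002
finger_force: 7.0
```

The button is at its stop, with 13.6 N and no further travel. Lifting, turning 90° for clearance from the grip, and moving to the release.

Request:
move_arm:
  moves:
    - [0,[0,0,-0.01],[0,0,0]]
    - [0,[0,0,-0.03],[0,0,0]]
    - [0,[0,0,-0.03],[0,0,0]]
    - [0,[0,0,-0.03],[0,0,0]]
    - [0,[0,0,-0.03],[0,0,0]]
    - [0,[0,0,0],[0,0,0.1205]]
    - [0,[0,0,0],[0,0,0.1205]]
    - [0,[0,0,0],[0,0,0.1205]]
    - [0,[0,0,0],[0,0,0.1205]]
    - [0,[0,0,0],[0,0,0.1205]]

```text
time: 32.62
eef_pos: [0.6798, -0.1287, 0.1731]
tcp_rot: [0.274, 0.962, 0.0, -0.0]
contact_force: [0.7, 0.2, -0.5]
opening: 0.002
finger_force: 0.0
```

Request:
move_arm:
  moves:
    - [0,[0,0,0],[0,0,0.1205]]
    - [0,[0,0,0],[0,0,0.1205]]
    - [0,[0,0,0],[0,0,0.1205]]
    - [0,[0,0,0],[0,0,0.1205]]
    - [0,[0,0,0],[0,0,0.1205]]
    - [0,[0,0,0],[0,0,0.1205]]
    - [0,[0,0,0],[0,0,0.1205]]
    - [0,[0,0,0],[0,0,0.1205]]
    - [0,[0.0317,0,0],[0,0,0]]
    - [0,[0.0317,0,0],[0,0,0]]

```text
time: 33.45
eef_pos: [0.6762, -0.0664, 0.1729]
tcp_rot: [0.687, 0.726, 0.0, -0.0]
contact_force: [0.2, 0.8, 0.9]
opening: -0.001
finger_force: 0.0
```

Request:
move_arm:
  moves:
    - [0,[0.0317,0,0],[0,0,0]]
    - [0,[0.0317,0,0],[0,0,0]]
    - [0,[0.0317,0,0],[0,0,0]]
    - [0,[0.0317,0,0],[0,0,0]]
    - [0,[0.0317,0,0],[0,0,0]]
    - [0,[0.0317,0,0],[0,0,0]]
    - [0,[0,0,0],[0,0,0]]
    - [0,[0,0,0],[0,0,0]]
    - [0,[0,0,0],[0,0,0]]
    - [0,[0,0,0],[0,0,0]]

```text
time: 34.28
eef_pos: [0.6652, 0.1232, 0.1736]
tcp_rot: [0.687, 0.727, -0.0, -0.0]
contact_force: [-0.7, 0.2, -0.7]
opening: -0.0
finger_force: 0.0
```

```bash
python3 jaw.py
python3 - <<'E'
from m1 import *
st=get_state(); to([0.6643,0.1245,0.057],93.4); im=snap('wrist','w11')
blob(im,(0,150,60),(5,255,255),(150,100,500,480),st,.076,'rel')
E
```

```text
scene orange [(array([268.1, 273.7]), np.int32(138)), (array([281.3, 284. ]), np.int32(151)), (array([324.4, 307.5]), np.int32(229))]
top [306.3 203. ] 76 [0.6666 0.0461]
top [332.6 202.3] 270 [ 0.6677 -0.0259]
at [0.6653 0.123  0.1739] phi 93.2 t 34.4 op -0.0
 tool shift [ 0.0016 -0.0009  0.1169] len 0.117
 turn tool z -0.003
 shift after turn [ 0.0016 -0.0009  0.1169]
rel 1106.0 [318.8 214.6] xy [0.6655 0.1312] size [0.025 0.026] yaw 102.0
```

Request:
move_arm:
  moves:
    - [0,[0.0035,0,0.025],[0,0,0]]
    - [0,[0,0,0.025],[0,0,0]]
    - [0,[0,0,0.025],[0,0,0]]
    - [0,[0,0,0.02],[0,0,0]]
    - [0,[0,0,0.01],[0,0,0]]
    - [0,[0,0,0.008],[0,0,0]]
    - [0,[0,0,0.003],[0,0,0]]
    - [0,[0,0,0],[0,0,0]]
    - [0,[0,0,0],[0,0,0]]
    - [0,[0,0,0],[0,0,0]]

```text
time: 35.27
eef_pos: [0.6661, 0.1279, 0.0599]
tcp_rot: [0.686, 0.727, 0.001, 0.001]
contact_force: [0.5, 0.4, -0.2]
opening: -0.004
finger_force: 0.0
```

Request:
move_arm:
  moves:
    - [0,[0,0,0.001],[0,0,0]]
    - [0,[0,0,0.001],[0,0,0]]
    - [0,[0,0,0.001],[0,0,0]]
    - [0,[0,0,0.001],[0,0,0]]
    - [0,[0,0,0.001],[0,0,0]]
    - [0,[0,0,0],[0,0,0]]
    - [0,[0,0,0],[0,0,0]]
    - [0,[0,0,0],[0,0,0]]
    - [0,[0,0,0],[0,0,0]]
    - [0,[0,0,0],[0,0,0]]

```text
time: 36.1
eef_pos: [0.6649, 0.1279, 0.0532]
tcp_rot: [0.686, 0.727, 0.0, 0.0]
contact_force: [-0.6, -0.5, 0.6]
opening: 0.001
finger_force: 0.0
```

Request:
move_arm:
  moves:
    - [0,[0,0,0.001],[0,0,0]]
    - [0,[0,0,0.001],[0,0,0]]
    - [0,[0,0,0.001],[0,0,0]]
    - [0,[0,0,0.001],[0,0,0]]
    - [0,[0,0,0.001],[0,0,0]]
    - [0,[0,0,0.001],[0,0,0]]
    - [0,[0,0,0],[0,0,0]]
    - [0,[0,0,0],[0,0,0]]
    - [0,[0,0,0],[0,0,0]]
    - [0,[0,0,0],[0,0,0]]

```text
time: 36.93
eef_pos: [0.665, 0.1279, 0.0484]
tcp_rot: [0.686, 0.728, -0.0, 0.0]
contact_force: [-2.7, 0.6, 4.4]
opening: -0.001
finger_force: 2.7
```

Request:
move_arm:
  moves:
    - [0,[0,0,0.001],[0,0,0]]
    - [0,[0,0,0.001],[0,0,0]]
    - [0,[0,0,0.001],[0,0,0]]
    - [0,[0,0,0.001],[0,0,0]]
    - [0,[0,0,0.001],[0,0,0]]
    - [0,[0,0,0],[0,0,0]]
    - [0,[0,0,0],[0,0,0]]
    - [0,[0,0,0],[0,0,0]]
    - [0,[0,0,0],[0,0,0]]
    - [0,[0,0,0],[0,0,0]]

```text
time: 37.77
eef_pos: [0.6652, 0.128, 0.0435]
tcp_rot: [0.686, 0.728, 0.0, 0.0]
contact_force: [-2.0, -0.6, 5.6]
opening: -0.001
finger_force: 2.8
```

Request:
move_arm:
  moves:
    - [0,[0,0,0],[0,0,0]]
    - [0,[0,0,0],[0,0,0]]
    - [0,[0,0,0],[0,0,0]]
    - [0,[0,0,0],[0,0,0]]
    - [0,[0,0,0],[0,0,0]]
    - [0,[0,0,0],[0,0,0]]
    - [0,[0,0,0],[0,0,0]]
    - [0,[0,0,0],[0,0,0]]
    - [0,[0,0,0],[0,0,0]]
    - [0,[0,0,0],[0,0,0]]

```text
time: 38.6
eef_pos: [0.6651, 0.128, 0.0435]
tcp_rot: [0.686, 0.728, 0.0, 0.0]
contact_force: [-2.2, -0.3, 5.7]
opening: 0.005
finger_force: 2.8
```

```bash
python3 jaw.py
```

```text
scene orange [(array([269.5, 274.8]), np.int32(180)), (array([288.2, 292.6]), np.int32(109)), (array([324.4, 307.5]), np.int32(229))]
top [293.6 204.5] 64 [0.6628 0.0812]
top [332.4 202.1] 281 [ 0.6682 -0.0255]
```

Request:
move_arm:
  moves:
    - [0,[0,0,0.001],[0,0,0]]
    - [0,[0,0,0.001],[0,0,0]]
    - [0,[0,0,0],[0,0,0]]
    - [0,[0,0,0],[0,0,0]]
    - [0,[0,0,0],[0,0,0]]
    - [0,[0,0,0],[0,0,0]]
    - [0,[0,0,0],[0,0,0]]
    - [0,[0,0,0],[0,0,0]]
    - [0,[0,0,0],[0,0,0]]
    - [0,[0,0,0],[0,0,0]]

```text
time: 39.53
eef_pos: [0.6652, 0.128, 0.0418]
tcp_rot: [0.686, 0.728, 0.0, 0.0]
contact_force: [-2.3, 1.2, 7.2]
opening: -0.003
finger_force: 3.3
```

```bash
python3 jaw.py; sed "s/read_camera('scene')/cv2.imread('pics\/scene0.png')[:,:,::-1].copy()/;s/read_camera('top')/cv2.imread('pics\/top0.png')[:,:,::-1].copy()/" jaw.py > jaw0.py; python3 jaw0.py
```

```text
scene orange [(array([269.5, 274.8]), np.int32(180)), (array([288.3, 292.3]), np.int32(110)), (array([324.4, 307.5]), np.int32(229))]
top [332.6 202. ] 277 [ 0.6685 -0.0259]
top [293.6 204.7] 64 [0.6622 0.0811]
scene orange [(array([289.6, 291.7]), np.int32(124)), (array([324.4, 307.5]), np.int32(229))]
top [292.6 204.3] 98 [0.6635 0.0837]
top [240.9 203.2] 62 [0.6685 0.2258]
```

Request:
move_arm:
  moves:
    - [0,[0,0,-0.01],[0,0,0]]
    - [0,[0,0,-0.03],[0,0,0]]
    - [0,[0,0,-0.03],[0,0,0]]
    - [1,[0,0,-0.03],[0,0,0]]
    - [1,[0,0,-0.03],[0,0,0]]
    - [1,[-0.03,0,0],[0,0,0]]
    - [1,[-0.03,0,0],[0,0,0]]
    - [1,[-0.03,0,0],[0,0,0]]
    - [1,[-0.03,0,0],[0,0,0]]
    - [1,[-0.02,0,0],[0,0,0]]

```text
time: 40.47
eef_pos: [0.673, -0.0144, 0.1703]
tcp_rot: [0.687, 0.727, -0.0, 0.0]
contact_force: [0.1, 0.5, 0.7]
opening: 0.976
finger_force: 0.0
```

Request:
move_arm:
  moves:
    - [1,[0,0,0],[0,0,0]]
    - [1,[0,0,0],[0,0,0]]
    - [1,[0,0,0],[0,0,0]]
    - [1,[0,0,0],[0,0,0]]
    - [1,[0,0,0],[0,0,0]]
    - [1,[0,0,0],[0,0,0]]
    - [1,[0,0,0],[0,0,0]]
    - [1,[0,0,0],[0,0,0]]
    - [1,[0,0,0],[0,0,0]]
    - [1,[0,0,0],[0,0,0]]

```text
time: 41.3
eef_pos: [0.6731, -0.0117, 0.1701]
tcp_rot: [0.686, 0.728, 0.0, -0.0]
contact_force: [0.9, 0.2, 0.1]
opening: 1.001
finger_force: 0.0
```

```bash
python3 jaw.py
python3 - <<'E'
from m1 import *
st=get_state(); im=snap('wrist','w12')
blob(im,(12,90,70),(32,255,255),(250,50,390,480),st,.046,'m0')
blob(im,(3,150,90),(11,255,255),(250,0,390,300),st,.06,'jaw')
to([0.6755,-0.028,0.004],93.4)
E
```

```text
scene orange [(array([269.7, 275.6]), np.int32(152)), (array([289.5, 291.8]), np.int32(125)), (array([324.4, 307.5]), np.int32(229))]
top [292.  203.5] 74 [0.6658 0.0854]
top [241.  203.5] 70 [0.6677 0.2253]
m0 122.0 [319.6 281.8] xy [ 0.6776 -0.0643] size [0.027 0.007] yaw 5.1
m0 3912.5 [319.5 233. ] xy [ 0.6752 -0.0263] size [0.032 0.073] yaw 94.4
m0 308.5 [319.5 180.5] xy [0.6728 0.0141] size [0.027 0.008] yaw 3.4
m0 517.0 [319.  72.] xy [0.6682 0.0853] size [0.039 0.006] yaw 3.4
jaw 1363.0 [319.   75.5] xy [0.6683 0.0826] size [0.041 0.012] yaw 3.4
at [ 0.6731 -0.0119  0.1701] phi 93.3 t 41.5 op 0.998
 tool shift [-0.0162  0.0015  0.1661] len 0.167
 turn tool z -0.001
 shift after turn [-0.0162  0.0015  0.1661]
```

The jaw is fully back. Picking m0 off the bed with a lower grip.

Request:
move_arm:
  moves:
    - [1,[-0.011,0.001,0.03],[0,0,0]]
    - [1,[0,0,0.03],[0,0,0]]
    - [1,[0,0,0.03],[0,0,0]]
    - [1,[0,0,0.03],[0,0,0]]
    - [1,[0,0,0.02],[0,0,0]]
    - [1,[0,0,0.015],[0,0,0]]
    - [1,[0,0,0.01],[0,0,0]]
    - [1,[0,0,0.005],[0,0,0]]
    - [1,[0,0,0],[0,0,0]]
    - [1,[0,0,0],[0,0,0]]
  grip_force: 80

```text
time: 42.28
eef_pos: [0.6758, -0.0229, 0.0014]
tcp_rot: [0.686, 0.728, 0.001, 0.001]
contact_force: [0.3, -0.0, 0.9]
opening: 1.0
finger_force: 0.0
```

Request:
move_arm:
  moves:
    - [0.2,[0,0,0],[0,0,0]]
    - [0.2,[0,0,0],[0,0,0]]
    - [0.2,[0,0,0],[0,0,0]]
    - [0.2,[0,0,0],[0,0,0]]
    - [0.2,[0,0,0],[0,0,0]]
    - [0.2,[0,0,0],[0,0,0]]
    - [0.2,[0,0,0],[0,0,0]]
    - [0.2,[0,0,0],[0,0,0]]
    - [0.2,[0,0,0],[0,0,0]]
    - [0.2,[0,0,0],[0,0,0]]

```text
time: 43.12
eef_pos: [0.6755, -0.0228, 0.0012]
tcp_rot: [0.686, 0.727, 0.001, 0.001]
contact_force: [0.4, 0.2, 5.8]
opening: 0.375
finger_force: 84.2
```

Request:
move_arm:
  moves:
    - [0.2,[0,0,-0.01],[0,0,0]]
    - [0.2,[0,0,-0.03],[0,0,0]]
    - [0.2,[0,0,-0.03],[0,0,0]]
    - [0.2,[0,0,-0.03],[0,0,0]]
    - [0.2,[0,0,-0.03],[0,0,0]]
    - [0.2,[0,0,-0.03],[0,0,0]]
    - [0.2,[0,0,0],[0,0,-0.1165]]
    - [0.2,[0,0,0],[0,0,-0.1165]]
    - [0.2,[0,0,0],[0,0,-0.1165]]
    - [0.2,[0,0,0],[0,0,-0.1165]]

```text
time: 43.95
eef_pos: [0.6728, -0.0226, 0.1579]
tcp_rot: [0.497, 0.868, -0.001, -0.002]
contact_force: [-0.4, 0.0, -5.0]
opening: 0.376
finger_force: 83.3
```

Request:
move_arm:
  moves:
    - [0.2,[0,0,0],[0,0,-0.1165]]
    - [0.2,[0,0,0],[0,0,-0.1165]]
    - [0.2,[0,0,0],[0,0,-0.1165]]
    - [0.2,[0,0,0],[0,0,-0.1165]]
    - [0.2,[0,0,0],[0,0,-0.1165]]
    - [0.2,[0,0,0],[0,0,-0.1165]]
    - [0.2,[0,0,0],[0,0,-0.1165]]
    - [0.2,[0,0,0],[0,0,-0.1165]]
    - [0.2,[0,0,0],[0,0,-0.1165]]
    - [0.2,[0,0,0],[0,0,0]]

```text
time: 44.78
eef_pos: [0.6729, -0.0226, 0.1576]
tcp_rot: [-0.002, 1.0, 0.0, -0.002]
contact_force: [0.3, 0.2, -3.3]
opening: 0.375
finger_force: 83.2
```

Run:
```python
from h import *
to([0.4426,0.355,0.16],180); st=get_state(); print(st['contact_force'],st['finger_force'])
```

```text
at [ 0.6729 -0.0226  0.1576] phi -179.8 t 44.8 op 0.375
 tool shift [ 0.2287  0.3786 -0.001 ] len 0.442
 turn tool z 0.004
 shift after turn [ 0.2303  0.3776 -0.0024]
[ 0.25624497  0.16109669 -3.30812615] 83.2270073890686
```

Request:
move_arm:
  moves:
    - [0.2,[0.0192,0.0315,0],[0,0,0]]
    - [0.2,[0.0192,0.0315,0],[0,0,0]]
    - [0.2,[0.0192,0.0315,0],[0,0,0]]
    - [0.2,[0.0192,0.0315,0],[0,0,0]]
    - [0.2,[0.0192,0.0315,0],[0,0,0]]
    - [0.2,[0.0192,0.0315,0],[0,0,0]]
    - [0.2,[0.0192,0.0315,0],[0,0,0]]
    - [0.2,[0.0192,0.0315,0],[0,0,0]]
    - [0.2,[0.0192,0.0315,0],[0,0,0]]
    - [0.2,[0.0192,0.0315,0],[0,0,0]]

```text
time: 45.62
eef_pos: [0.4798, 0.2926, 0.159]
tcp_rot: [0.001, 1.0, -0.001, -0.001]
contact_force: [1.0, 0.9, -4.0]
opening: 0.376
finger_force: 83.2
```

Request:
move_arm:
  moves:
    - [0.2,[0.0192,0.0315,0],[0,0,0]]
    - [0.2,[0.0192,0.0315,0],[0,0,0]]
    - [0.2,[0,0,0.02],[0,0,0]]
    - [0.2,[0,0,0.03],[0,0,0]]
    - [0.2,[0,0,0.03],[0,0,0]]
    - [0.2,[0,0,0.03],[0,0,0]]
    - [0.2,[0,0,0.02],[0,0,0]]
    - [0.2,[0,0,0.01],[0,0,0]]
    - [0.2,[0,0,0.005],[0,0,0]]
    - [0.2,[0,0,0],[0,0,0]]

```text
time: 46.45
eef_pos: [0.4427, 0.3542, 0.0141]
tcp_rot: [-0.0, 1.0, -0.001, -0.001]
contact_force: [-1.1, -0.2, -3.6]
opening: 0.381
finger_force: 83.1
```

Request:
move_arm:
  moves:
    - [0.2,[0,0,0.004],[0,0,0]]
    - [0.2,[0,0,0.004],[0,0,0]]
    - [0.2,[0,0,0.002],[0,0,0]]
    - [0.2,[0,0,0],[0,0,0]]
    - [0.2,[0,0,0],[0,0,0]]
    - [0.2,[0,0,0],[0,0,0]]
    - [0.2,[0,0,0],[0,0,0]]
    - [0.2,[0,0,0],[0,0,0]]
    - [0.2,[0,0,0],[0,0,0]]
    - [0.2,[0,0,0],[0,0,0]]

```text
time: 47.28
eef_pos: [0.4435, 0.3547, 0.0052]
tcp_rot: [-0.001, 1.0, 0.0, 0.0]
contact_force: [-0.4, -0.1, -3.8]
opening: 0.38
finger_force: 83.2
```

Request:
move_arm:
  moves:
    - [0.2,[0,0,0.002],[0,0,0]]
    - [0.2,[0,0,0.002],[0,0,0]]
    - [0.2,[0,0,0.002],[0,0,0]]
    - [0.2,[0,0,0.002],[0,0,0]]
    - [0.2,[0,0,0.001],[0,0,0]]
    - [0.2,[0,0,0],[0,0,0]]
    - [0.2,[0,0,0],[0,0,0]]
    - [0.2,[0,0,0],[0,0,0]]
    - [0.2,[0,0,0],[0,0,0]]
    - [0.2,[0,0,0],[0,0,0]]

```text
time: 48.12
eef_pos: [0.4436, 0.3547, -0.0037]
tcp_rot: [-0.001, 1.0, 0.0, 0.0]
contact_force: [0.2, 0.2, -4.6]
opening: 0.377
finger_force: 83.2
```

Request:
move_arm:
  moves:
    - [0.2,[0,0,0.002],[0,0,0]]
    - [0.2,[0,0,0],[0,0,0]]
    - [0.45,[0,0,0],[0,0,0]]
    - [0.55,[0,0,0],[0,0,0]]
    - [0.65,[0,0,0],[0,0,0]]
    - [0.65,[0,0,0],[0,0,0]]
    - [0.65,[0,0,-0.015],[0,0,0]]
    - [0.65,[0,0,-0.03],[0,0,0]]
    - [0.65,[0,0,-0.035],[0,0,0]]
    - [0.65,[0,0,-0.035],[0,0,0]]

```text
time: 48.95
eef_pos: [0.4429, 0.3544, 0.11]
tcp_rot: [-0.001, 1.0, -0.0, -0.001]
contact_force: [0.2, 0.5, 0.1]
opening: 0.648
finger_force: 0.0
```

Request:
move_arm:
  moves:
    - [1,[0,0,-0.035],[0,0,0]]
    - [1,[0,0,-0.035],[0,0,0]]
    - [1,[-0.0031,-0.0364,0],[0,0,0]]
    - [1,[-0.0031,-0.0364,0],[0,0,0]]
    - [1,[-0.0031,-0.0364,0],[0,0,0]]
    - [1,[-0.0031,-0.0364,0],[0,0,0]]
    - [1,[-0.0031,-0.0364,0],[0,0,0]]
    - [1,[-0.0031,-0.0364,0],[0,0,0]]
    - [1,[-0.0031,-0.0364,0],[0,0,0]]
    - [1,[-0.0031,-0.0364,0],[0,0,0]]

```text
time: 49.78
eef_pos: [0.4689, 0.0619, 0.1797]
tcp_rot: [-0.001, 1.0, -0.0, 0.001]
contact_force: [0.8, -0.9, -0.6]
opening: 0.995
finger_force: 0.0
```

Request:
move_arm:
  moves:
    - [1,[-0.0031,-0.0364,0],[0,0,0]]
    - [1,[-0.0031,-0.0364,0],[0,0,0]]
    - [1,[-0.0031,-0.0364,0],[0,0,0]]
    - [1,[-0.0031,-0.0364,0],[0,0,0]]
    - [1,[-0.0031,-0.0364,0],[0,0,0]]
    - [1,[-0.0031,-0.0364,0],[0,0,0]]
    - [1,[-0.0031,-0.0364,0],[0,0,0]]
    - [1,[-0.0031,-0.0364,0],[0,0,0]]
    - [1,[-0.0031,-0.0364,0],[0,0,0]]
    - [1,[-0.0031,-0.0364,0],[0,0,0]]

```text
time: 50.62
eef_pos: [0.5006, -0.3024, 0.1795]
tcp_rot: [-0.001, 1.0, -0.0, 0.0]
contact_force: [0.8, -0.3, 0.9]
opening: 1.001
finger_force: 0.0
```

```bash
cat > tops.py <<'E'
from h import *
im=read_camera('top'); cv2.imwrite('pics/topnow.png',im[:,:,::-1]); hsv=cv2.cvtColor(im,cv2.COLOR_RGB2HSV);m=cv2.inRange(hsv,np.array((14,90,80)),np.array((32,255,255)))
for c in cv2.findContours(m[240:340,150:475],cv2.RETR_EXTERNAL,cv2.CHAIN_APPROX_NONE)[0]:
    if cv2.contourArea(c)>30:
        r=cv2.minAreaRect(c);P=np.array([ray('top',q+[150,240],.028)[:2] for q in cv2.boxPoints(r)]);e=[P[1]-P[0],P[2]-P[1]];L=max(e,key=np.linalg.norm)
        print('top',P.mean(0).round(4),[round(np.linalg.norm(v),3) for v in e],round(np.degrees(np.arctan2(L[1],L[0]))%180,1))
E
python3 tops.py
python3 - <<'E'
from m1 import *
st=get_state(); im=snap('wrist','w13'); print(st['eef_pos'],phi(st))
blob(im,(12,90,70),(32,255,255),(0,0,640,480),st,.03,'m',500)
E
```

```text
top [0.4483 0.3588] [np.float64(0.036), np.float64(0.08)] 0.6
[ 0.50085092 -0.30879334  0.17975555] 179.90222560634143
m 532.0 [ 40.5 315.5] xy [ 0.5987 -0.548 ] size [0.021 0.027] yaw 168.2
m 4598.0 [268.2 139.5] xy [ 0.4515 -0.3461] size [0.079 0.034] yaw 153.4
m 3236.5 [278.   29.7] xy [ 0.3768 -0.3359] size [0.046 0.036] yaw 163.3
```

Request:
move_arm:
  moves:
    - [1,[0,0,0],[0,0,0.1156]]
    - [1,[0,0,0],[0,0,0.1156]]
    - [1,[0,0,0],[0,0,0.1156]]
    - [1,[0,0,0],[0,0,0.1156]]
    - [1,[0.0091,-0.0185,0.015],[0,0,0]]
    - [1,[0.0091,-0.0185,0.015],[0,0,0]]
    - [1,[0.0091,-0.0185,0.015],[0,0,0]]
    - [1,[0,0,0],[0,0,0]]
    - [1,[0,0,0],[0,0,0]]
    - [1,[0,0,0],[0,0,0]]

```text
time: 51.55
eef_pos: [0.4524, -0.3376, 0.135]
tcp_rot: [0.228, 0.974, -0.0, 0.001]
contact_force: [-0.3, 0.1, 0.7]
opening: 1.002
finger_force: 0.0
```

Run:
```python
from m1 import *
st=get_state(); im=snap('wrist','w14'); print(st['eef_pos'],phi(st))
blob(im,(12,90,70),(32,255,255),(0,0,640,480),st,.03,'m',300)
```

```text
[ 0.45235439 -0.33764518  0.13503585] 153.64210355959244
m 820.5 [ 31.5 393.1] xy [ 0.4788 -0.6026] size [0.023 0.044] yaw 176.4
m 4869.0 [305.  221.7] xy [ 0.4495 -0.345 ] size [0.034 0.075] yaw 155.2
m 613.5 [290.  159.5] xy [ 0.4061 -0.334 ] size [0.012 0.045] yaw 63.6
m 6802.5 [260.1  93. ] xy [ 0.3633 -0.3321] size [0.035 0.073] yaw 167.3
m 337.5 [245.3  25.6] xy [ 0.325  -0.3213] size [0.028 0.005] yaw 74.0
```

Request:
move_arm:
  moves:
    - [1,[-0.0015,-0.0075,0.02],[0,0,0]]
    - [1,[0,0,0.03],[0,0,0]]
    - [1,[0,0,0.03],[0,0,0]]
    - [1,[0,0,0.025],[0,0,0]]
    - [1,[0,0,0.015],[0,0,0]]
    - [1,[0,0,0.012],[0,0,0]]
    - [1,[0,0,0.006],[0,0,0]]
    - [1,[0,0,0],[0,0,0]]
    - [1,[0,0,0],[0,0,0]]
    - [1,[0,0,0],[0,0,0]]

```text
time: 52.43
eef_pos: [0.4508, -0.3463, -0.0022]
tcp_rot: [0.228, 0.974, -0.001, 0.001]
contact_force: [1.2, -0.6, 0.0]
opening: 1.001
finger_force: 0.0
```

Request:
move_arm:
  moves:
    - [0.2,[0,0,0],[0,0,0]]
    - [0.2,[0,0,0],[0,0,0]]
    - [0.2,[0,0,0],[0,0,0]]
    - [0.2,[0,0,0],[0,0,0]]
    - [0.2,[0,0,0],[0,0,0]]
    - [0.2,[0,0,0],[0,0,0]]
    - [0.2,[0,0,0],[0,0,0]]
    - [0.2,[0,0,0],[0,0,0]]
    - [0.2,[0,0,0],[0,0,0]]
    - [0.2,[0,0,0],[0,0,0]]

```text
time: 53.27
eef_pos: [0.4502, -0.3458, -0.003]
tcp_rot: [0.228, 0.974, -0.0, 0.001]
contact_force: [-0.6, 0.3, 5.7]
opening: 0.378
finger_force: 81.6
```

Request:
move_arm:
  moves:
    - [0.2,[0,0,0],[0,0,0]]
    - [0.2,[0,0,-0.01],[0,0,0]]
    - [0.2,[0,0,-0.02],[0,0,0]]
    - [0.2,[0,0,-0.03],[0,0,0]]
    - [0.2,[0,0,-0.03],[0,0,0]]
    - [0.2,[0,0,-0.03],[0,0,0]]
    - [0.2,[0,0,-0.03],[0,0,0]]
    - [0.2,[0,0,0],[0,0,0]]
    - [0.2,[0,0,0],[0,0,0]]
    - [0.2,[0,0,0],[0,0,0]]

```text
time: 54.1
eef_pos: [0.4484, -0.3442, 0.1439]
tcp_rot: [0.228, 0.974, 0.001, -0.002]
contact_force: [0.6, 0.2, -4.4]
opening: 0.375
finger_force: 80.6
```

Run:
```python
from h import *
to([0.4426,0.285,0.16],180); st=get_state(); print(st['contact_force'],st['finger_force'])
```

```text
at [ 0.4484 -0.3442  0.1439] phi 153.6 t 54.1 op 0.375
 tool shift [ 0.2847  0.5611 -0.0143] len 0.629
 turn tool z -0.46
 shift after turn [ 0.0058  0.6292 -0.0161]
[ 0.56052964  0.18457271 -4.41067433] 80.59383988380432
```

Request:
move_arm:
  moves:
    - [0.2,[0,0,-0.005],[0,0,-0.115]]
    - [0.2,[0,0,-0.005],[0,0,-0.115]]
    - [0.2,[0,0,0],[0,0,-0.115]]
    - [0.2,[0,0,0],[0,0,-0.115]]
    - [0.2,[0,0.0367,0],[0,0,0]]
    - [0.2,[0,0.0367,0],[0,0,0]]
    - [0.2,[0,0.0367,0],[0,0,0]]
    - [0.2,[0,0.0367,0],[0,0,0]]
    - [0.2,[0,0.0367,0],[0,0,0]]
    - [0.2,[0,0.0367,0],[0,0,0]]

```text
time: 54.93
eef_pos: [0.4472, -0.1226, 0.1526]
tcp_rot: [0.0, 1.0, 0.002, -0.003]
contact_force: [0.6, 0.4, -3.3]
opening: 0.374
finger_force: 80.8
```

Request:
move_arm:
  moves:
    - [0.2,[0,0.0367,0],[0,0,0]]
    - [0.2,[0,0.0367,0],[0,0,0]]
    - [0.2,[0,0.0367,0],[0,0,0]]
    - [0.2,[0,0.0367,0],[0,0,0]]
    - [0.2,[0,0.0367,0],[0,0,0]]
    - [0.2,[0,0.0367,0],[0,0,0]]
    - [0.2,[0,0.0367,0],[0,0,0]]
    - [0.2,[0,0.0367,0],[0,0,0]]
    - [0.2,[0,0.0367,0],[0,0,0]]
    - [0.2,[0,0.0367,0],[0,0,0]]

```text
time: 55.77
eef_pos: [0.4472, 0.243, 0.1526]
tcp_rot: [-0.0, 1.0, -0.001, -0.003]
contact_force: [0.3, -1.0, -2.6]
opening: 0.373
finger_force: 80.8
```

Request:
move_arm:
  moves:
    - [0.2,[0,0.0367,0],[0,0,0]]
    - [0.2,[0,0,0],[0,0,0]]
    - [0.2,[0,0,0],[0,0,0]]
    - [0.2,[0,0,0.03],[0,0,0]]
    - [0.2,[0,0,0.03],[0,0,0]]
    - [0.2,[0,0,0.03],[0,0,0]]
    - [0.2,[0,0,0.02],[0,0,0]]
    - [0.2,[0,0,0.015],[0,0,0]]
    - [0.2,[0,0,0.01],[0,0,0]]
    - [0.2,[0,0,0.005],[0,0,0]]

```text
time: 56.6
eef_pos: [0.4476, 0.2766, 0.0131]
tcp_rot: [0.001, 1.0, -0.001, -0.003]
contact_force: [-0.4, 0.1, -3.3]
opening: 0.374
finger_force: 81.1
```

Run:
```python
from h import *
to([0.4426,0.285,-0.003],180); st=get_state(); print(st['contact_force'],st['finger_force'])
```

```text
at [0.4476 0.2766 0.0131] phi 179.9 t 56.6 op 0.374
 tool shift [0.0049 0.0084 0.0161] len 0.019
 turn tool z -0.002
 shift after turn [0.005  0.0084 0.0161]
[-0.4215998   0.08745161 -3.30344438] 81.10673189163208
```

Request:
move_arm:
  moves:
    - [0.2,[0,0.002,0.008],[0,0,0]]
    - [0.2,[0,0,0.006],[0,0,0]]
    - [0.2,[0,0,0.002],[0,0,0]]
    - [0.2,[0,0,0],[0,0,0]]
    - [0.45,[0,0,0],[0,0,0]]
    - [0.55,[0,0,0],[0,0,0]]
    - [0.6,[0,0,0],[0,0,0]]
    - [0.6,[0,0,0],[0,0,0]]
    - [0.6,[0,0,-0.015],[0,0,0]]
    - [0.6,[0,0,-0.03],[0,0,0]]

```text
time: 57.43
eef_pos: [0.4468, 0.2793, 0.0424]
tcp_rot: [0.0, 1.0, -0.001, -0.004]
contact_force: [0.1, 0.0, -0.3]
opening: 0.599
finger_force: 0.0
```

Request:
move_arm:
  moves:
    - [0.6,[0,0,-0.035],[0,0,0]]
    - [0.6,[0,0,-0.035],[0,0,0]]
    - [0.6,[0,0,-0.035],[0,0,0]]
    - [1,[0,-0.0358,-0.01],[0,0,0]]
    - [1,[0,-0.0358,0],[0,0,0]]
    - [1,[0,-0.0358,0],[0,0,0]]
    - [1,[0,-0.0358,0],[0,0,0]]
    - [1,[0,-0.0358,0],[0,0,0]]
    - [1,[0,-0.0358,0],[0,0,0]]
    - [1,[0,-0.0358,0],[0,0,0]]

```text
time: 58.27
eef_pos: [0.4497, 0.0283, 0.161]
tcp_rot: [-0.0, 1.0, -0.0, 0.001]
contact_force: [0.3, -0.1, 0.6]
opening: 1.0
finger_force: 0.0
```

Request:
move_arm:
  moves:
    - [1,[0,-0.0358,0],[0,0,0]]
    - [1,[0,-0.0358,0],[0,0,0]]
    - [1,[0,-0.0358,0],[0,0,0]]
    - [1,[0,-0.0358,0],[0,0,0]]
    - [1,[0,-0.0358,0],[0,0,0]]
    - [1,[0,-0.0358,0],[0,0,0]]
    - [1,[0,-0.0358,0],[0,0,0]]
    - [1,[0,-0.0358,0],[0,0,0]]
    - [1,[0,-0.0358,0],[0,0,0]]
    - [1,[0,-0.0358,0],[0,0,0]]

```text
time: 59.1
eef_pos: [0.4495, -0.3301, 0.1608]
tcp_rot: [0.0, 1.0, -0.0, 0.001]
contact_force: [-0.3, -0.6, 0.1]
opening: 0.999
finger_force: 0.0
```

Request:
move_arm:
  moves:
    - [1,[0,0,0],[0,0,0.1135]]
    - [1,[0,0,0],[0,0,0.1135]]
    - [1,[0.0276,-0.0064,0.01],[0,0,0]]
    - [1,[0.0276,-0.0064,0.01],[0,0,0]]
    - [1,[0.0276,-0.0064,0.01],[0,0,0]]
    - [1,[0,0,0],[0,0,0]]
    - [1,[0,0,0],[0,0,0]]
    - [1,[0,0,0],[0,0,0]]
    - [1,[0,0,0],[0,0,0]]
    - [1,[0,0,0],[0,0,0]]

```text
time: 59.93
eef_pos: [0.3658, -0.3287, 0.1312]
tcp_rot: [0.113, 0.994, -0.001, 0.001]
contact_force: [0.2, -0.2, -0.3]
opening: 1.003
finger_force: 0.0
```

```bash
python3 tops.py
python3 - <<'E'
from m1 import *
st=get_state(); im=snap('wrist','w15'); print(st['eef_pos'],phi(st),st['opening'],st['time'])
blob(im,(12,90,70),(32,255,255),(0,0,640,480),st,.03,'m',300)
E
```

```text
top [ 0.3376 -0.3219] [np.float64(0.036), np.float64(0.041)] 68.7
top [ 0.391  -0.3351] [np.float64(0.039), np.float64(0.022)] 89.3
top [0.4473 0.2826] [np.float64(0.033), np.float64(0.08)] 0.3
top [0.4483 0.3588] [np.float64(0.036), np.float64(0.08)] 0.6
[ 0.36564977 -0.32855974  0.13091837] 167.039159889128 0.9994818961882267 59.9833
m 5025.5 [311.  219.5] xy [ 0.3629 -0.3318] size [0.075 0.033] yaw 165.6
m 352.5 [311.6 160.4] xy [ 0.3231 -0.322 ] size [0.027 0.008] yaw 78.9
```

Request:
move_arm:
  moves:
    - [1,[0.002,-0.0035,0.02],[0,0,0.02]]
    - [1,[0,0,0.03],[0,0,0]]
    - [1,[0,0,0.03],[0,0,0]]
    - [1,[0,0,0.025],[0,0,0]]
    - [1,[0,0,0.015],[0,0,0]]
    - [1,[0,0,0.01],[0,0,0]]
    - [1,[0,0,0.004],[0,0,0]]
    - [1,[0,0,0],[0,0,0]]
    - [1,[0,0,0],[0,0,0]]
    - [1,[0,0,0],[0,0,0]]

```text
time: 60.87
eef_pos: [0.3628, -0.3322, -0.0025]
tcp_rot: [0.123, 0.992, -0.001, 0.001]
contact_force: [0.2, -0.3, -0.5]
opening: 1.0
finger_force: 0.0
```

Request:
move_arm:
  moves:
    - [0.2,[0,0,0],[0,0,0]]
    - [0.2,[0,0,0],[0,0,0]]
    - [0.2,[0,0,0],[0,0,0]]
    - [0.2,[0,0,0],[0,0,0]]
    - [0.2,[0,0,0],[0,0,0]]
    - [0.2,[0,0,0],[0,0,0]]
    - [0.2,[0,0,0],[0,0,0]]
    - [0.2,[0,0,0],[0,0,0]]
    - [0.2,[0,0,0],[0,0,0]]
    - [0.2,[0,0,0],[0,0,0]]

```text
time: 61.7
eef_pos: [0.3622, -0.3317, -0.003]
tcp_rot: [0.123, 0.992, -0.0, 0.0]
contact_force: [-1.6, 0.9, 5.9]
opening: 0.377
finger_force: 80.4
```

Request:
move_arm:
  moves:
    - [0.2,[0,0,0],[0,0,0]]
    - [0.2,[0,0,-0.01],[0,0,0]]
    - [0.2,[0,0,-0.02],[0,0,0]]
    - [0.2,[0,0,-0.03],[0,0,0]]
    - [0.2,[0,0,-0.03],[0,0,0]]
    - [0.2,[0,0,-0.03],[0,0,0]]
    - [0.2,[0,0,-0.03],[0,0,0]]
    - [0.2,[0,0,0],[0,0,0]]
    - [0.2,[0,0,0],[0,0,0]]
    - [0.2,[0,0,0],[0,0,0]]

```text
time: 62.53
eef_pos: [0.361, -0.3297, 0.1442]
tcp_rot: [0.123, 0.992, 0.001, -0.001]
contact_force: [0.2, -0.1, -3.8]
opening: 0.371
finger_force: 80.0
```

Run:
```python
from h import *
to([0.45,-0.33,0.15],180); st=get_state(); print(st['contact_force'],st['finger_force'])
```

```text
at [ 0.361  -0.3297  0.1442] phi 165.8 t 62.5 op 0.371
 tool shift [-0.0864  0.0215 -0.006 ] len 0.089
 turn tool z -0.247
 shift after turn [-0.089  -0.0003 -0.0058]
[ 0.16133047 -0.10492503 -3.78823005] 79.95459794998169
```

Request:
move_arm:
  moves:
    - [0.2,[0,0,-0.005],[0,0,-0.1235]]
    - [0.2,[0,0,0],[0,0,-0.1235]]
    - [0.2,[-0.029,0,0],[0,0,0]]
    - [0.2,[-0.029,0,0],[0,0,0]]
    - [0.2,[-0.029,0,0],[0,0,0]]
    - [0.2,[0,0.0358,0],[0,0,0]]
    - [0.2,[0,0.0358,0],[0,0,0]]
    - [0.2,[0,0.0358,0],[0,0,0]]
    - [0.2,[0,0.0358,0],[0,0,0]]
    - [0.2,[0,0.0358,0],[0,0,0]]

```text
time: 63.37
eef_pos: [0.4467, -0.1494, 0.1473]
tcp_rot: [0.0, 1.0, 0.002, -0.003]
contact_force: [0.2, 0.4, -4.0]
opening: 0.374
finger_force: 80.1
```

Request:
move_arm:
  moves:
    - [0.2,[0,0.0358,0],[0,0,0]]
    - [0.2,[0,0.0358,0],[0,0,0]]
    - [0.2,[0,0.0358,0],[0,0,0]]
    - [0.2,[0,0.0358,0],[0,0,0]]
    - [0.2,[0,0.0358,0],[0,0,0]]
    - [0.2,[0,0.0358,0],[0,0,0]]
    - [0.2,[0,0.0358,0],[0,0,0]]
    - [0.2,[0,0.0358,0],[0,0,0]]
    - [0.2,[0,0.0358,0],[0,0,0]]
    - [0.2,[0,0.0358,0],[0,0,0]]

```text
time: 64.2
eef_pos: [0.4464, 0.2072, 0.1477]
tcp_rot: [0.0, 1.0, -0.001, -0.003]
contact_force: [0.9, -0.8, -3.4]
opening: 0.377
finger_force: 80.1
```

Run:
```python
from h import *
to([0.447,0.207,-0.003],180); st=get_state(); print(st['contact_force'],st['finger_force'])
```

```text
at [0.4464 0.2072 0.1477] phi 180.0 t 64.2 op 0.377
 tool shift [-0.0015 -0.      0.1507] len 0.151
 turn tool z -0.0
 shift after turn [-0.0006 -0.0002  0.1507]
[ 0.86217912 -0.75154802 -3.41622118] 80.11158585548401
```

Request:
move_arm:
  moves:
    - [0.2,[0,0,0.02],[0,0,0]]
    - [0.2,[0,0,0.03],[0,0,0]]
    - [0.2,[0,0,0.03],[0,0,0]]
    - [0.2,[0,0,0.03],[0,0,0]]
    - [0.2,[0,0,0.02],[0,0,0]]
    - [0.2,[0,0,0.01],[0,0,0]]
    - [0.2,[0,0,0.006],[0,0,0]]
    - [0.2,[0,0,0.005],[0,0,0]]
    - [0.2,[0,0,0],[0,0,0]]
    - [0.2,[0,0,0],[0,0,0]]

```text
time: 65.03
eef_pos: [0.4498, 0.2061, 0.0009]
tcp_rot: [0.0, 1.0, 0.0, 0.001]
contact_force: [-0.1, 0.0, -3.3]
opening: 0.371
finger_force: 80.4
```

Request:
move_arm:
  moves:
    - [0.45,[0,0,0],[0,0,0]]
    - [0.55,[0,0,0],[0,0,0]]
    - [0.6,[0,0,0],[0,0,0]]
    - [0.6,[0,0,0],[0,0,0]]
    - [0.6,[0,0,-0.015],[0,0,0]]
    - [0.6,[0,0,-0.03],[0,0,0]]
    - [0.6,[0,0,-0.035],[0,0,0]]
    - [0.6,[0,0,-0.035],[0,0,0]]
    - [0.6,[0,0,-0.035],[0,0,0]]
    - [0.6,[0,0,-0.03],[0,0,0]]

```text
time: 65.87
eef_pos: [0.4496, 0.2061, 0.1835]
tcp_rot: [0.0, 1.0, 0.0, 0.002]
contact_force: [-0.8, 0.6, 0.6]
opening: 0.601
finger_force: 0.0
```

Request:
move_arm:
  moves:
    - [0.6,[0,-0.035,0],[0,0,0]]
    - [0.6,[0,-0.035,0],[0,0,0]]
    - [0.6,[0,-0.035,0],[0,0,0]]
    - [0.6,[0,-0.035,0],[0,0,0]]
    - [0.6,[0,-0.035,0],[0,0,0]]
    - [0.6,[0,-0.035,0],[0,0,0]]
    - [0.6,[0,0,0],[0,0,0]]
    - [0.6,[0,0,0],[0,0,0]]
    - [0.6,[0,0,0],[0,0,0]]
    - [0.6,[0,0,0],[0,0,0]]

```text
time: 66.7
eef_pos: [0.4489, -0.0031, 0.1803]
tcp_rot: [-0.001, 1.0, 0.0, 0.0]
contact_force: [-0.5, 0.0, 0.2]
opening: 0.601
finger_force: 0.0
```

```bash
python3 tops.py; python3 jaw.py
python3 - <<'E'
from h import *
im=cv2.imread('pics/topnow.png'); cv2.imwrite('pics/c16.png',cv2.resize(im[160:350,140:480],None,fx=2.3,fy=2.3))
E
```

```text
top [0.4473 0.2826] [np.float64(0.033), np.float64(0.08)] 0.3
top [0.4483 0.3588] [np.float64(0.036), np.float64(0.08)] 0.6
top [0.4491 0.2079] [np.float64(0.033), np.float64(0.08)] 180.0
scene orange [(array([289.5, 291.8]), np.int32(125)), (array([324.4, 307.5]), np.int32(229))]
top [292.7 204.5] 99 [0.663  0.0834]
top [240.9 203.3] 64 [0.668  0.2257]
```

View pics/c16.png

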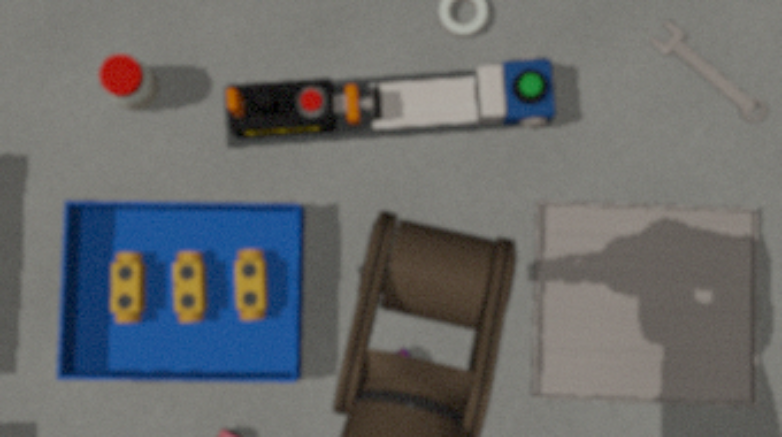

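The final view shows the three manifolds lying in the tote, at crop (126,287), (188,287) and (250,284). The tray is empty, the jaw is fully back, and the jar, wrench and tape roll are in place. Handing in.

```bash
python3 -c "
from plant import *
print(sign_off())"
```

```text
the job is handed in; nothing more can be done
None
```

The job is handed in, and the verdict was not shown: the manifold was clamped, tested and released, all three manifolds lie in the upright tote, the tray is empty, the jaw is fully back, and jar, wrench and tape roll were not disturbed.

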